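Weigh the tin on the galley steelyard

ROBOT

A 7-joint arm with a two-finger parallel gripper is mounted at the origin on the work surface. World frame = base frame: x ahead of the robot, y to its left, z up, the work surface at z = 0. Lengths are in m, angles in rad, forces in N, time in s.
With the tool pointing down it reaches from about 0.35 to 0.9 m from the base axis. Payload 8.1 kg.
Tool frame: the origin (TCP) lies on the centre line of the jaws, within the pads' length; the fingertips stand 17 mm ahead of it and the grasp point (between the pads) lies 2 mm behind it; z points along the fingers, y is the direction in which the jaws open and shut (so a half turn about z gives the same grasp; the last joint's range is limited). The gripper opens to 92 mm and grips with 3 to 60 N. Pads are 19 mm wide; open, the fingers measure 130 mm over their backs; the gripper's body (75 mm by 190 mm) begins 47 mm behind the grasp point.
Start: joints at [1.152, 0.434, 0.025, 1.573, -0.012, 1.134, -0.075], TCP at [0.194, -0.594, 0.244] pointing down, gripper open.
Joint ranges: [-2.62, 2.62], [-0.44, 2.09], [-1.27, 1.32], [0.08, 2.57], [-1.32, 4.46], [0.12, 2], [-2.74, 2.74]. Speed limits (rad/s): [2.22, 2.22, 3.01, 3.01, 3.14, 3.14, 3.14].

INTERFACE

Orientations are given as a rotation vector (axis times angle).
In Python, from cell import arm gives the robot as it stands.
- The arm moves only by the shell command python3 -m creep 'ROWS' [FORCE]. ROWS is JSON, a list that holds one entry, the list of rows, each a list of 7 numbers: the shift along the world's x, y, z in cm, then the turn, a rotation vector about the world's x, y, z in degrees, then the opening, from -1 (shut) to 1 (fully open), so that 0 is half open. In form: [[[tx, ty, tz, ax, ay, az, jaw], ...]]. A call has 1 to 5 rows; each row is the pose to reach, as a shift and turn from the pose commanded when the call began; what a row does not reach only later rows make up. A row lasts 1/10 s, in which the tool goes at most 50 mm and 8.59 degrees, less where a joint would pass 70% of its speed; a pose out of reach is approached as far as the arm can. A call with a gripper value outside its range is refused whole. The fingers move at their own pace and stop on an object; FORCE is the grip in N (left out, the last holds). Time passes only in rows, so rows that repeat a pose let the fingers close. It gives the time, the measured TCP pose, the force and the opening at its end, in the units of the state.
- arm.observe(): the state, without advancing time (a new reading comes with each control period).
- arm.get_image(name): name is "scene" or "side" or "wrist"; returns the picture (384x512x3 uint8, red, green, blue); there is no depth.
- arm.camera_model(name): a dict with "vfov" (degrees; the focal length in pixels is half the picture's height over the tangent of half this angle, whatever the lens; pixels are square), "cx", "cy" (the principal point, pixels), "k1" (the pictures are not rectified: a ray, as slopes to the right and down, at radius r is drawn at 1 + k1 r^2 times it, then the intrinsics apply), "cam_to_world" (4x4, takes a point from camera to world coordinates); the wrist camera has in their place "T_tool_cam" (4x4, takes a point from camera to tool coordinates, whose origin is the TCP and whose axes are the flange's). Camera axes: x right, y down, z forward; pixel columns grow to the right and rows downward; lengths in m; the calibration is good to about 2 mm. A picture is of the moment at which its call begins: read the wrist's pose just before it. camera_model takes no time and is no camera call.
- arm.sign_off(): hands the job in, once; it reports no verdict.
The state is a dict: "clock": time; "joints": joint angles; "dq": joint speeds; "joint_efforts": joint torques, N m; "position": TCP position; "ee_rot": TCP orientation; "force": force on the tool from outside, world axes, zero at the start; "ft_torque": the same for the moment, N m; "width": opening from 0.0 (shut) to 1.0 (fully open).
Only numpy, scipy, OpenCV 4.12 (cv2) and the standard library are available. Lean on these libraries where they do the work, as an engineer would, in place of code of your own. Each camera call takes 0.05 s, during which the arm holds its last target.

TASK

Hang the lidded tin by its stiff bail over the hanging bar at the short end of the bench scale's beam and let go of it. Then slide the poise along the notched beam until the pointer, left to itself, rests at the centre mark of the index plate. Leave the other things on the table where they are.

Things in the scene. Friction and masses are not known exactly. Their poses are not given: they have to be found in the camera images.
- scale: Steelyard scale, fixed. Origin at table height under the beam's pivot (pivot height 160 mm); y axis along the level beam from pivot to pointer, x away from the robot's side, z up. Grey base 120 x 400 x 20 mm, y -65 to +335 mm. Two fulcrum cheeks at the pivot, 175 mm high. White index plate 44 x 90 mm (y, z) at y 285 to 329, x -20 mm, height 115 to 205 mm, with a 15 mm black centre band.
- guard_bar (a point): Middle of the axis of the level guard bar, a 16 mm steel bar above the poise side of the beam, at scale x -20, y 0 to 260, height 321 mm; uprights of 16 mm at x +45, y 0 and y 260. It blocks a gripper coming straight down on the poise: come from the robot's side (scale -x), tool tilted about 35 to 40 degrees, passing in front of and below the bar.
- beam (a joint): Tilt of the beam about the scale's x axis, rad: 0 = level, pointer at the centre mark; positive = pointer up (poise too near the pivot); negative = pointer down. Stops at -0.1 and +0.1; between them it floats, damped, settling in about 1 s. 10 mm of poise travel outwards lowers it by about 0.055 rad. Empty, it would be level with the poise at the pivot, so it starts leaning pointer down.
- poise (a joint): Place of the poise along the beam, m: 0 = nearest the pivot (poise centre 40 mm from it), growing outwards to 0.15 (190 mm). Dark steel block 34 (x) x 36 (along beam) x 40 mm tall centred on the beam, 0.25 kg, with a finger tab on top (the counterweight has none). The notches are a 10 mm ruler without detents: friction of about 1.5 N holds the poise wherever it is left.
- poise_tab (a point): Gripping point on the axis of the poise's finger tab: a 16 x 16 mm steel bar rising from the middle of the block's top, leaning 35 degrees towards the robot's side (scale -x). The point is about 30 mm up the tab, 15 mm below its end; with the beam level, 44 mm above and 18 mm to -x of the beam's axis. Two flat sides face along the beam. It rises and falls with the beam.
- hanging_bar (a point): Middle of the hanging bar, on its axis: 12 mm round bar along the beam's y axis on the short arm, 95 mm from the pivot on its -y side, 160 mm high when level, free at its outer (-y) end, 30 mm from this point. Collars of 22 mm diameter, 5 mm thick, bound the 50 mm seat, one at each end. Inward, a counterweight 34 x 30 x 30 mm begins 40 mm from this point.
- pointer_tip (a point): End of the pointer, a 6 mm rod at the beam's long end, 315 mm from the pivot.
- index_mark (a point): Centre of the black centre band on the index plate, 160 mm above the table.
- tin: Closed steel tin, 80 mm diameter (lid 84), lid top at 63 mm; origin at the centre of its underside, z up; 0.25 to 0.4 kg. Stiff bail of 8 mm bar in the tin's xz plane: uprights at x -39 and +39 up to 90 mm, then sloping to a peak. Window between lid and bail 70 mm wide, 48 mm high in the middle: pass the bar's free end through it along the tin's y axis, then lower.
- tin_bail (a point): Underside of the bail's peak, 111 mm above the tin's underside.
- tin_tab (a point): Gripping point of the lifting tab on top of the bail: upright plate 12 mm (tin x) x 22 mm (tin y), from 119 to 160 mm above the tin's underside; the point is at 142 mm.
- plain_tin: Bystander: the same tin without bail, 84 mm diameter, 63 mm tall.
- bowl: Bystander: steel bowl, 140 mm across, 65 mm tall, in front of the scale.
- jug: Bystander: clear measuring jug with handle, 90 mm diameter, 110 mm tall.
- cutter: Bystander: steel ring cutter, 64 mm diameter, 35 mm tall, near the front of the scale.
- scraper: Bystander: dough scraper lying flat, steel blade and wooden grip, 75 x 120 mm, 16 mm high.
- shaker: Bystander: white shaker jar, 50 mm diameter, 100 mm tall.
There are look-alikes about, which are no part of the job. Leave any pink or red look-alike of the tin alone.

How it is judged:
By the outcome, as a careful person would: the job done as asked, in the order asked, and still so for the second after the job is handed in, with the robot touching nothing.
It also fails if it takes over 67 s, if anything falls off the work surface, if the arm or the gripper's body presses on something with over 40 N, if the wrist force passes 120 N, or if a joint passes its speed limit or range.

## Working session

There is one attempt and no reset: what is moved stays moved. The work goes in short steps, Python scripts to look and compute and a shell command to move; the robot and the scene stay as the last step left them, time stands still between calls to the robot, and variables do not carry over. Pictures are saved under pics/ and viewed, and the job is handed in when it is done.

```bash
ls; mkdir -p pics; python3 - <<'E'
from cell import arm
import cv2
s=arm.observe(); print(s)
for n in ("scene","side","wrist"):
    im=arm.get_image(n); cv2.imwrite(f"pics/{n}0.png",im[:,:,::-1]); 
    print(n,arm.camera_model(n))
E
```

```text
pics
{'clock': 0.0, 'joints': array([ 1.15242567,  0.43520259,  0.02496619,  1.57409628, -0.01157594,
        1.13398533, -0.07510024]), 'dq': array([-0.00019582, -0.00085979, -0.00078825,  0.00085085, -0.00121229,
       -0.00186778, -0.00050202]), 'joint_efforts': array([ 1.09428016e-03, -6.67834926e+01,  9.85730812e-01, -3.14455175e+01,
       -6.03752607e-02,  4.25415463e-02,  1.61154762e-04]), 'position': array([ 0.19388852, -0.59365997,  0.24295786]), 'ee_rot': array([-3.10105459e+00, -4.93634948e-01,  6.26676852e-04]), 'force': array([0.16728142, 1.02248158, 0.55216997]), 'ft_torque': array([ 0.00512351,  0.00929051, -0.00969828]), 'width': 0.9996093930532127}
scene {'vfov': 54.8700325040185, 'cx': 254.64576838840472, 'cy': 192.2156443250527, 'k1': -0.04815023180241199, 'cam_to_world': array([[ 0.0947115 ,  0.64502568, -0.75826882,  1.42963846],
       [ 0.99529613, -0.04576089,  0.08539061, -0.11922972],
       [ 0.02038008, -0.76278949, -0.64632565,  1.04185014],
       [ 0.        ,  0.        ,  0.        ,  1.        ]])}
side {'vfov': 56.176736515179606, 'cx': 258.034021472752, 'cy': 190.45939924636752, 'k1': 0.010649758486793606, 'cam_to_world': array([[-0.89363676, -0.33129079,  0.30275363,  0.15261473],
       [-0.4485669 ,  0.68065515, -0.57922043,  0.57017981],
       [-0.01418042, -0.65341792, -0.75686454,  0.95431557],
       [ 0.        ,  0.        ,  0.        ,  1.        ]])}
wrist {'vfov': 69.60292374445643, 'cx': 254.38687715424868, 'cy': 190.49338440211272, 'k1': -0.0657771167632737, 'T_tool_cam': array([[-4.65634429e-05, -9.69801436e-01, -2.43895824e-01,
         6.39873316e-02],
       [ 9.99999946e-01, -1.24702201e-04,  3.04937296e-04,
         2.01284169e-04],
       [-3.26142974e-04, -2.43895797e-01,  9.69801389e-01,
        -1.41392120e-01],
       [ 0.00000000e+00,  0.00000000e+00,  0.00000000e+00,
         1.00000000e+00]])}
```

View pics/scene0.png

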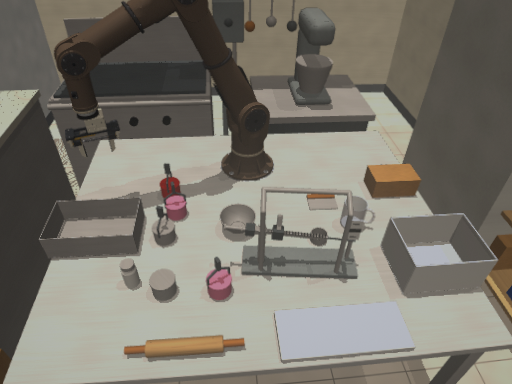

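View pics/side0.png

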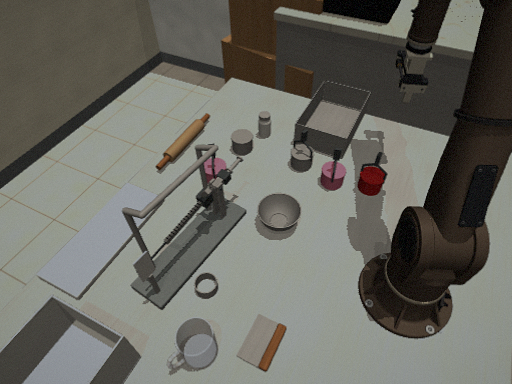

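View pics/wrist0.png

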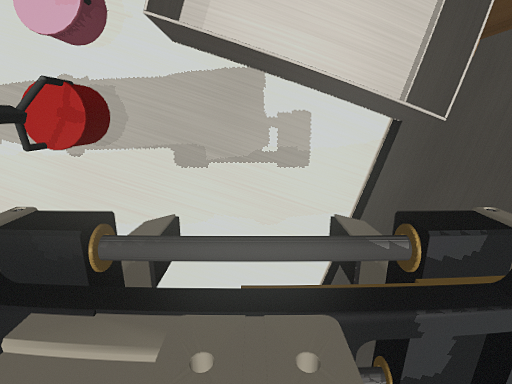

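The real tin is the grey one with a bail, at about scene (164,230) and side (302,156). Pink and red look-alikes stand at scene (176,207), (170,187) and (219,284). I'll enlarge these.

```bash
python3 - <<'E'
import cv2
s=cv2.imread("pics/scene0.png"); d=cv2.imread("pics/side0.png")
def crop(im,x,y,w,h,k,n): cv2.imwrite(n,cv2.resize(im[y:y+h,x:x+w],None,fx=k,fy=k,interpolation=cv2.INTER_CUBIC))
crop(s,140,190,100,75,8,"pics/c_s_tin.png")
crop(d,270,120,100,75,8,"pics/c_d_tin.png")
crop(s,200,170,190,140,4,"pics/c_s_sc.png")
crop(d,110,130,150,180,3.3,"pics/c_d_sc.png")
E
```

```text
(no output)
```

View pics/c_s_tin.png

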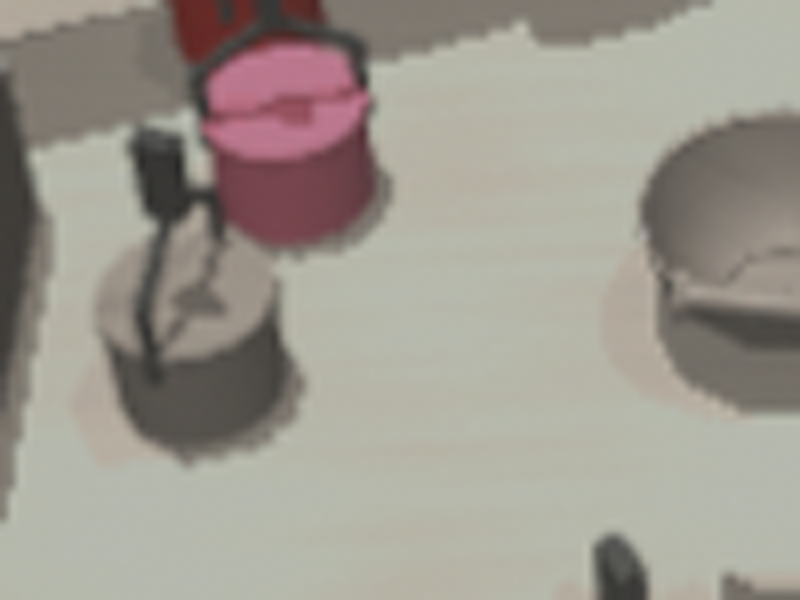

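View pics/c_d_tin.png

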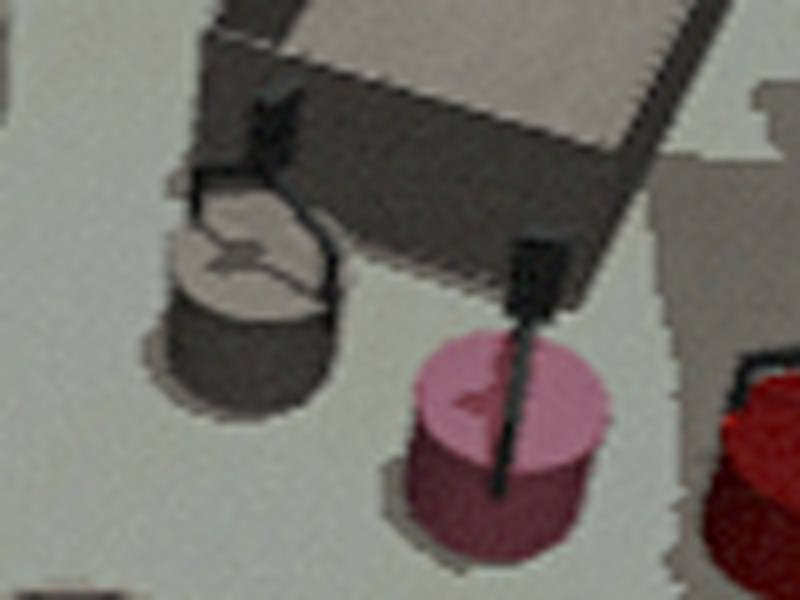

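View pics/c_s_sc.png

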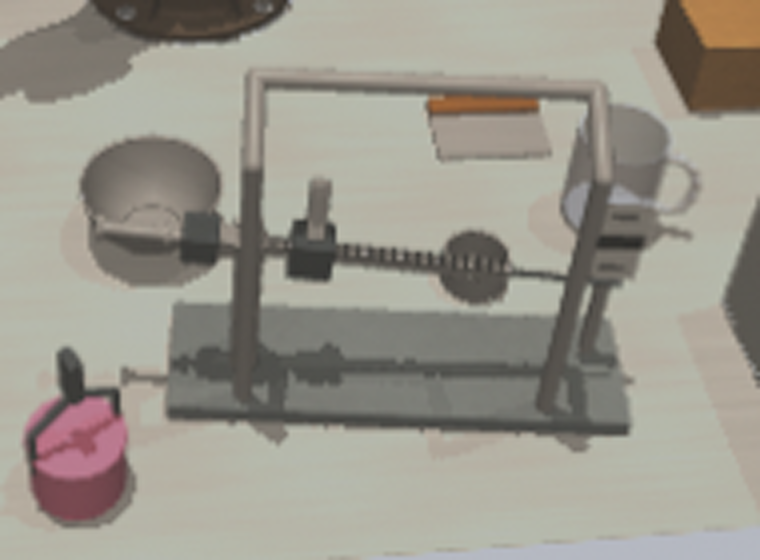

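View pics/c_d_sc.png

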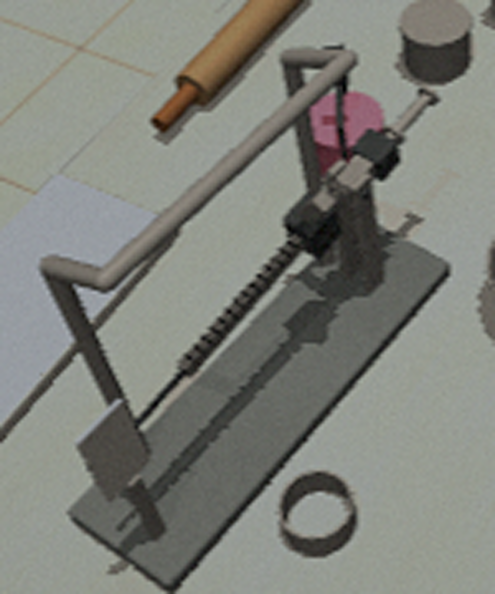

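```bash
cat > h.py <<'E'
import numpy as np
from cell import arm
from scipy.spatial.transform import Rotation as R
from scipy.optimize import least_squares
def intr(n):
    m=arm.camera_model(n); f=192/np.tan(np.radians(m['vfov']/2)); return m,f
def camT(n,st=None):
    m,f=intr(n)
    if n!='wrist': return m['cam_to_world']
    T=np.eye(4); T[:3,:3]=R.from_rotvec(st['ee_rot']).as_matrix(); T[:3,3]=st['position']
    return T@m['T_tool_cam']
def proj(n,P,T=None):
    m,f=intr(n); T=camT(n) if T is None else T
    P=np.atleast_2d(P); c=(P-T[:3,3])@T[:3,:3]
    s=c[:,:2]/c[:,2:]; r2=(s**2).sum(1,keepdims=True)
    return s*(1+m['k1']*r2)*f+[m['cx'],m['cy']]
def ray(n,uv,T=None):
    m,f=intr(n); T=camT(n) if T is None else T
    d=(np.array(uv,float)-[m['cx'],m['cy']])/f; s=d.copy()
    for _ in range(20): s=d/(1+m['k1']*(s@s))
    v=T[:3,:3]@np.array([s[0],s[1],1]); return T[:3,3],v
def onz(n,uv,z,T=None):
    o,v=ray(n,uv,T); return o+v*(z-o[2])/v[2]
def tri(obs):
    A=np.zeros((3,3));b=np.zeros(3)
    for n,uv,T in obs:
        o,v=ray(n,uv,T); v=v/np.linalg.norm(v); M=np.eye(3)-np.outer(v,v); A+=M;b+=M@o
    return np.linalg.solve(A,b)
def fit(obs,x0):
    # obs: (cam,uv,localP,T); pose x,y,yaw on z=0
    def W(p,L): return R.from_euler('z',p[2]).apply(np.atleast_2d(L))+[p[0],p[1],0]
    def res(p): return np.concatenate([(proj(n,W(p,L),T)[0]-uv) for n,uv,L,T in obs])
    s=least_squares(res,x0,loss='soft_l1'); return s.x,res(s.x).reshape(-1,2)
E
python3 - <<'E'
from h import *
S=lambda x,y:('scene',(200+x/4,170+y/4)); D=lambda x,y:('side',(110+x/3.3,130+y/3.3))
a=-0.1
def bm(y,z=0,x=0): # beam pt, tilt about scale x: +=pointer up
    return [x,y*np.cos(a)-z*np.sin(a),.16+y*np.sin(a)+z*np.cos(a)]
o=[(*S(173,303),[-.06,-.065,.02],None),(*S(612,312),[-.06,.335,.02],None),(*S(628,424),[.06,.335,.02],None),(*S(168,408),[.06,-.065,.02],None),
(*D(448,265),[-.06,-.065,.02],None),(*D(172,585),[-.06,.335,.02],None),(*D(70,513),[.06,.335,.02],None),
(*S(620,242),[-.02,.307,.16],None),(*S(98,228),bm(-.125),None),(*D(430,97),bm(-.125),None),(*S(248,72),[-.02,0,.329],None)]
p,r=fit(o,[.7,-.05,0]); print("scale",p,np.degrees(p[2]));print(r.round(1).tolist())
s=lambda x,y:('scene',(140+x/8,190+y/8)); d=lambda x,y:('side',(270+x/8,120+y/8))
best=None
for y0 in (-1.5,0,1.5,3):
  o=[(*s(187,290),[0,0,.063],None),(*d(253,254),[0,0,.063],None),(*s(158,137),[0,0,.16],None),(*d(278,97),[0,0,.16],None),
   (*s(149,318),[.039,0,.09],None),(*s(210,195),[-.039,0,.09],None),(*d(332,250),[.039,0,.09],None),(*d(197,172),[-.039,0,.09],None)]
  q,r=fit(o,[.5,-.4,y0]); c=(r**2).sum(); print(q,c)
  if best is None or c<best[0]: best=(c,q,r)
print("tin",best[1],np.degrees(best[1][2]));print(best[2].round(1).tolist())
print('pinkS',onz('scene',(200+78/4,170+440/4),.063),onz('scene',(140+290/8,190+100/8),.063), 'bowl',onz('scene',(238,217),.065),'cut',onz('side',(206,285),.035),'shk',onz('side',(265,117),.1),'plain',onz('side',(242,135),.063))
for nm,uv in [('box',(78,203)),('boxr',(143,203)),('boxr2',(138,245))]: print(nm,onz('scene',uv,.07))
E
```

```text
scale [ 0.59240029  0.00204877 -0.1223417 ] -7.009663264025667
[[-0.3, -0.8], [-0.9, 0.5], [1.1, -0.8], [-0.8, -0.6], [0.4, -1.1], [-1.3, 0.8], [-1.7, -0.1], [-1.1, -1.0], [-0.6, -0.1], [-0.9, -1.2], [1.7, -0.7]]
[ 0.44901364 -0.34322525 -2.72692849] 475.75261851379634Traceback (most recent call last):
  File "<stdin>", line 15, in <module>
  File "h.py", line 33, in fit
    s=least_squares(res,x0,loss='soft_l1'); return s.x,res(s.x).reshape(-1,2)
    return func(*args, **kwargs)
    result = trf(vector_fun.fun, vector_fun.jac, x0, f0, J0, lb, ub, ftol, xtol,
                 gtol, max_nfev, x_scale, loss_function, tr_solver,
                 tr_options.copy(), verbose, callback=callback_wrapped)
    return trf_no_bounds(
        fun, jac, x0, f0, J0, ftol, xtol, gtol, max_nfev, x_scale,
        loss_function, tr_solver, tr_options, verbose, callback=callback)
    f_new = fun(x_new)
    self._update_fun()
    ~~~~~~~~~~~~~~~~^^
    self.f = self.fun_wrapped(xp_copy(self.x))
             ~~~~~~~~~~~~~~~~^^^^^^^^^^^^^^^^^
    return np.atleast_1d(self.fun(x))
                         ~~~~~~~~^^^
    return self.f(x, *self.args, **self.kwargs)
           ~~~~~~^^^^^^^^^^^^^^^^^^^^^^^^^^^^^^
  File "h.py", line 32, in res
    def res(p): return np.concatenate([(proj(n,W(p,L),T)[0]-uv) for n,uv,L,T in obs])
                                        ~~~~^^^^^^^^^^^^
  File "h.py", line 13, in proj
    m,f=intr(n); T=camT(n) if T is None else T
        ~~~~^^^
  File "h.py", line 6, in intr
    m=arm.camera_model(n); f=192/np.tan(np.radians(m['vfov']/2)); return m,f
ValueError: time passes only in moves, steps and waits
```

```bash
sed -i 's/^def intr(n):/import functools\n@functools.lru_cache(None)\ndef intr(n):/' h.py
python3 - <<'E'
from h import *
s=lambda x,y:('scene',(140+x/8,190+y/8)); d=lambda x,y:('side',(270+x/8,120+y/8))
best=None
for y0 in (-1.5,0,1.5,3):
  o=[(*s(187,290),[0,0,.063],None),(*d(253,254),[0,0,.063],None),(*s(158,137),[0,0,.16],None),(*d(278,97),[0,0,.16],None),
   (*s(149,318),[.039,0,.09],None),(*s(210,195),[-.039,0,.09],None),(*d(332,250),[-.039,0,.09],None),(*d(197,172),[.039,0,.09],None)]
  q,r=fit(o,[.5,-.4,y0]); c=(r**2).sum(); print(q,c)
  if best is None or c<best[0]: best=(c,q,r)
print("tin",best[1],np.degrees(best[1][2]));print(best[2].round(1).tolist())
print('pinkS',onz('scene',(200+78/4,170+440/4),.063),onz('scene',(140+290/8,190+100/8),.063), 'bowl',onz('scene',(238,217),.065),'cut',onz('side',(206,285),.035),'shk',onz('side',(265,117),.1),'plain',onz('side',(242,135),.063))
for nm,uv in [('box',(78,203)),('boxr',(143,203)),('boxr2',(138,245))]: print(nm,onz('scene',uv,.07))
E
```

```text
[ 0.44946669 -0.34349651 -0.27381229] 5.44307641716357
[ 0.44946669 -0.34349651 -0.2738123 ] 5.443076397843776
[ 0.44946669 -0.34349651 -0.2738123 ] 5.443076401478354
[ 0.44946669 -0.34349651  6.0093729 ] 5.443076254635362
tin [ 0.44946669 -0.34349651  6.0093729 ] 344.31170486717474
[[-0.0, -0.2], [0.1, 0.4], [-0.3, -0.5], [-0.8, -1.0], [-0.3, -1.3], [-0.1, -0.8], [-0.3, 0.3], [-0.9, 0.1]]
pinkS [ 0.70576769 -0.14327401  0.063     ] [ 0.32185995 -0.30471112  0.063     ] bowl [ 0.4235263  -0.06675678  0.065     ] cut [0.4948968  0.23702678 0.035     ] shk [ 0.63617946 -0.42526562  0.1       ] plain [ 0.68782383 -0.33283061  0.063     ]
box [ 0.3055214  -0.68737065  0.07      ]
boxr [ 0.3235016  -0.43280417  0.07      ]
boxr2 [ 0.54266601 -0.42128386  0.07      ]
```

```bash
python3 -m creep '[[[3.2,3.2,0.5,0,0,7,0],[6.4,6.3,1,0,0,14,0],[9.6,9.4,1.5,0,0,21,0],[12.8,12.6,2,0,0,28,0],[16,15.7,2,0,0,35,0]]]' 30
python3 -m creep '[[[3.2,3.2,0,0,0,7,0],[6.4,6.3,0,0,0,14,0],[9.5,9.4,0,0,0,21,0],[9.5,9.4,0,0,0,21.3,0],[9.5,9.4,0,0,0,21.3,0]]]'
python3 - <<'E'
from h import *
import cv2
s=arm.observe(); print(s['clock'],s['position'],s['ee_rot'],s['joints'],s['force'])
im=arm.get_image('wrist'); cv2.imwrite('pics/w1.png',im[:,:,::-1])
np.save('w1.npy',camT('wrist',s))
print(proj('wrist',[[.449,-.343,.16],[.449,-.343,.063]],camT('wrist',s)))
E
```

```text
clock: 0.65
position: [0.3553, -0.4358, 0.2644]
ee_rot: [2.806, 1.41, 0.0]
force: [0.8, 0.9, -0.3]
width: 0.613
clock: 1.15
position: [0.4496, -0.3422, 0.2635]
ee_rot: [-2.5, -1.901, 0.0]
force: [-0.9, -1.2, -0.5]
width: 0.503
1.15 [ 0.44957851 -0.34220621  0.26345861] [-2.50026787e+00 -1.90124353e+00  1.87057714e-04] [ 0.78136399  0.34403075 -0.30134153  1.67399761  0.11021939  1.14082065
  0.18003128] [-0.88739451 -1.20118253 -0.47388646]
[[254.99006804 194.34951813]
 [254.84077072 174.49230463]]
```

View pics/w1.png

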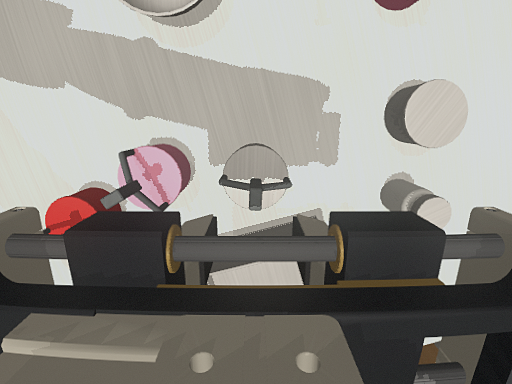

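```bash
python3 - <<'E'
from h import *
import cv2
im=cv2.imread('pics/w1.png'); cv2.imwrite('pics/w1c.png',cv2.resize(im[135:220,205:305],None,fx=7,fy=7,interpolation=cv2.INTER_CUBIC))
T=np.load('w1.npy')
c,s=np.cos(-.274),np.sin(-.274)
for L in [(.039,0,.09),(-.039,0,.09),(0,-.011,.16),(0,.011,.16),(0,-.011,.119),(0,.011,.119)]:
    P=np.array([.4495+c*L[0]-s*L[1],-.3435+s*L[0]+c*L[1],L[2]]); print(L,(proj('wrist',P,T)[0]-[205,135])*7)
E
```

```text
(0.039, 0, 0.09) [587.19185816 309.88136067]
(-0.039, 0, 0.09) [118.36441578 308.28169476]
(0, -0.011, 0.16) [354.24457341 498.20666017]
(0, 0.011, 0.16) [355.00962344 336.08338264]
(0, -0.011, 0.119) [353.14802361 418.10851175]
(0, 0.011, 0.119) [353.78525318 276.69378321]
```

View pics/w1c.png

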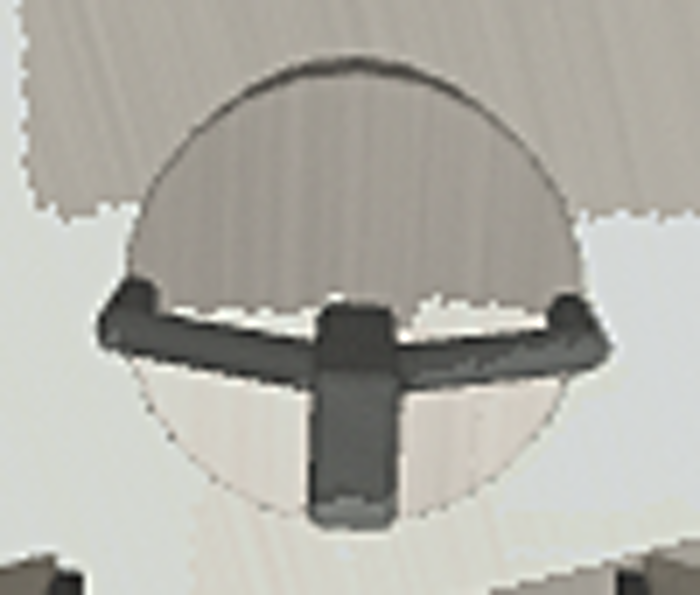

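```bash
python3 -m creep '[[[-0.1,-0.4,-4,0,0,0,0],[-0.1,-0.4,-8,0,0,0,0],[-0.1,-0.4,-11,0,0,0,0],[-0.1,-0.4,-12.2,0,0,0,0],[-0.1,-0.4,-12.2,0,0,0,0]]]' 30
python3 -m creep '[[[0,0,0,0,0,0,-1],[0,0,0,0,0,0,-1],[0,0,0,0,0,0,-1],[0,0,0,0,0,0,-1]]]' 40
```

```text
clock: 1.7
position: [0.4464, -0.3477, 0.1404]
ee_rot: [-2.503, -1.894, 0.002]
force: [0.1, -1.0, 0.1]
width: 0.497
clock: 2.1
position: [0.4485, -0.3474, 0.1427]
ee_rot: [2.501, 1.898, 0.001]
force: [0.1, -0.7, 0.2]
width: 0.203
```

```bash
python3 -m creep '[[[0,0,0,0,0,0,-1],[0,0,0,0,0,0,-1],[0,0,0,0,0,0,-1]]]' 40
python3 -m creep '[[[0,0,1,0,0,0,-1],[0,0,3,0,0,0,-1],[0,0,5,0,0,0,-1],[0,0,5,0,0,0,-1],[0,0,5,0,0,0,-1]]]' 40
python3 - <<'E'
from h import *
import cv2
s=arm.observe(); print(s['clock'],s['position'],s['ee_rot'],s['force'])
im=arm.get_image('wrist'); cv2.imwrite('pics/w2.png',im[:,:,::-1])
im=arm.get_image('side'); cv2.imwrite('pics/d2.png',cv2.resize(im[80:240,220:420,::-1],None,fx=4,fy=3.75))
E
```

```text
clock: 2.4
position: [0.4485, -0.347, 0.1423]
ee_rot: [2.502, 1.899, 0.001]
force: [-0.1, 1.8, 5.5]
width: 0.131
clock: 2.9
position: [0.4479, -0.3472, 0.1915]
ee_rot: [2.503, 1.899, -0.0]
force: [-0.6, 0.6, -2.9]
width: 0.128
2.9 [ 0.44786054 -0.34716739  0.19151731] [ 2.50250135e+00  1.89888941e+00 -2.30729769e-04] [-0.62648207  0.64293091 -2.92082704]
```

View pics/w2.png

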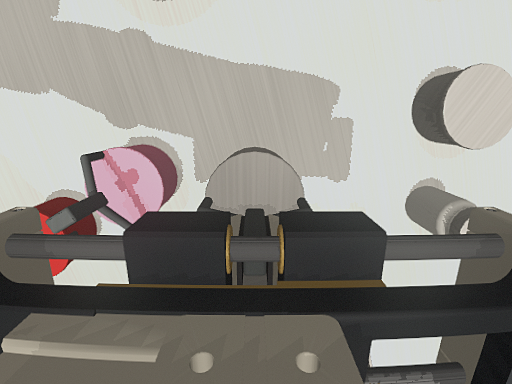

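View pics/d2.png

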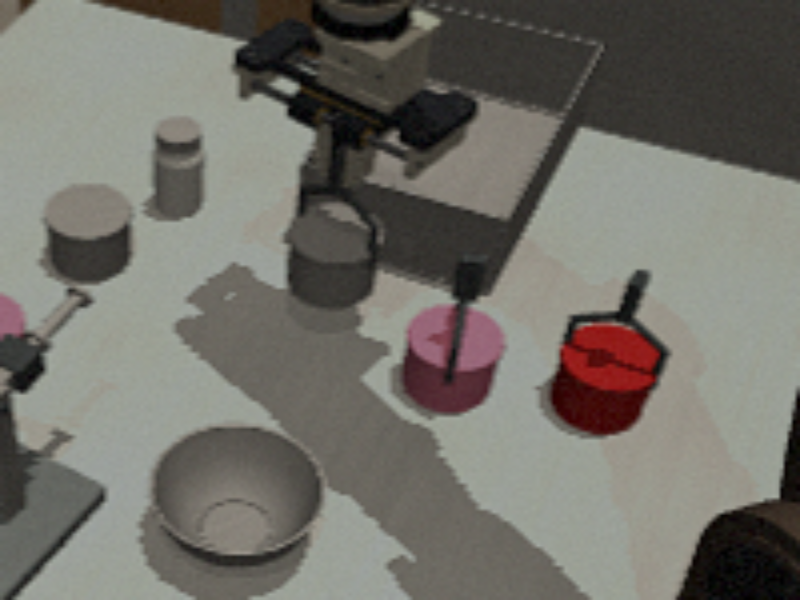

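```bash
python3 - <<'E'
from h import *
S=lambda x,y:('scene',(200+x/4,170+y/4)); D=lambda x,y:('side',(110+x/3.3,130+y/3.3))
print('end',tri([(*S(98,228),None),(*D(430,97),None)]))
p=[.5924,.00205,-.1223]
for y in (-.125,-.1,-.2): print(y,R.from_euler('z',p[2]).apply([0,y*.995,0])+[p[0],p[1],.16-y*.0998])
E
```

```text
end [ 0.57394543 -0.11993235  0.169242  ]
-0.125 [ 0.57722683 -0.121396    0.172475  ]
-0.1 [ 0.58026146 -0.0967068   0.16998   ]
-0.2 [ 0.56812293 -0.1954636   0.17996   ]
```

```bash
python3 -m creep '[[[0.5,0.8,2.5,0,0,1,-1],[4,5,3.4,0,0,3,-1],[7.5,9.5,3.4,0,0,5,-1],[10.5,13.2,3.4,0,0,7,-1],[11.9,15.2,3.4,0,0,8.6,-1]]]' 40
python3 -m creep '[[[0,0,0,0,0,0,-1],[0,0,0,0,0,0,-1],[0,0,0,0,0,0,-1]]]' 40
python3 - <<'E'
from h import *
import cv2
s=arm.observe(); print(s['clock'],s['position'],s['ee_rot'],s['force'])
im=arm.get_image('wrist'); cv2.imwrite('pics/w3.png',im[:,:,::-1]); np.save('w3.npy',camT('wrist',s))
im=arm.get_image('side'); cv2.imwrite('pics/d3f.png',im[:,:,::-1]); cv2.imwrite('pics/d3.png',cv2.resize(im[80:230,160:360,::-1],None,fx=4,fy=4))
im=arm.get_image('scene'); cv2.imwrite('pics/s3.png',cv2.resize(im[150:300,160:360,::-1],None,fx=4,fy=4))
E
```

```text
clock: 3.5
position: [0.5686, -0.1912, 0.2247]
ee_rot: [-2.347, -2.085, -0.002]
force: [0.2, 0.8, -3.3]
width: 0.131
clock: 3.8
position: [0.566, -0.1964, 0.2247]
ee_rot: [-2.354, -2.079, 0.003]
force: [-0.2, -0.1, -3.3]
width: 0.127
3.8 [ 0.56601355 -0.19640703  0.22473982] [-2.35410863 -2.07873481  0.00284911] [-0.15793208 -0.13910629 -3.31671669]
```

View pics/w3.png

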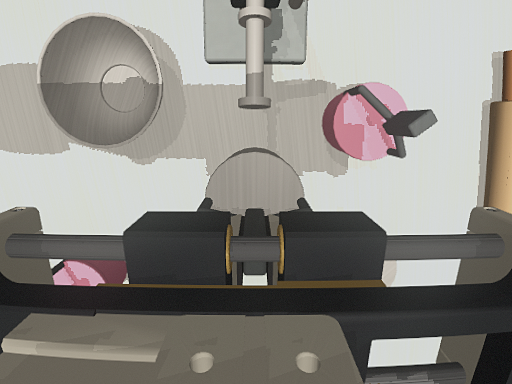

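View pics/d3.png

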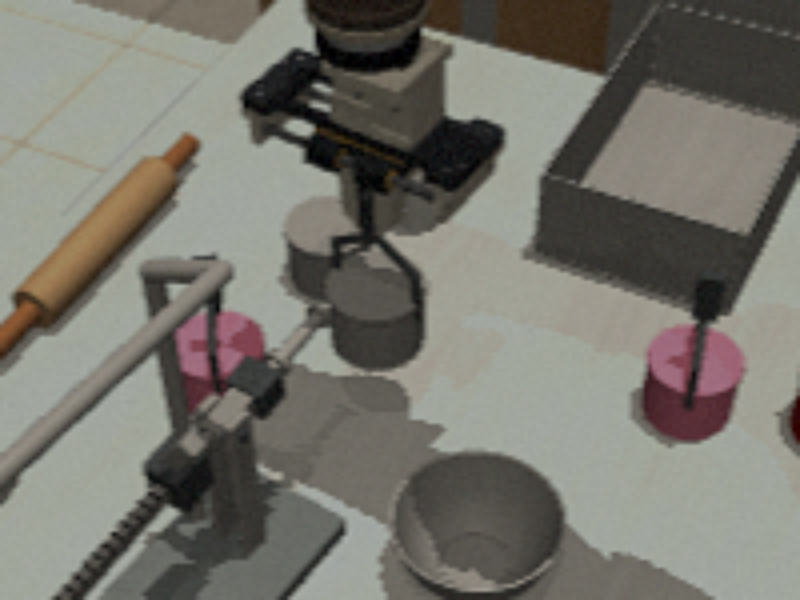

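View pics/s3.png

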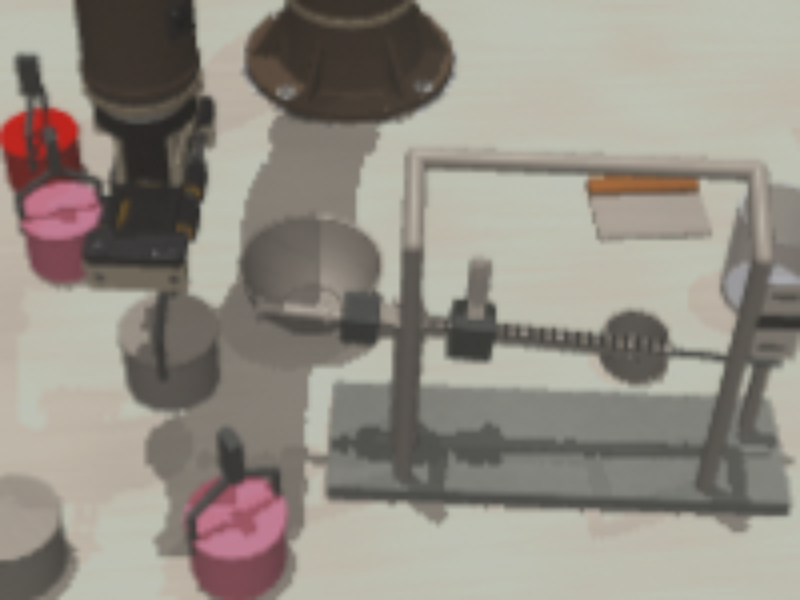

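```bash
python3 - <<'E'
from h import *
T=np.load('w3.npy')
for z in (.165,.169,.1725,.18): print(z,onz('wrist',(254.5,104),z,T))
import cv2
im=cv2.imread('pics/w3.png');cv2.imwrite('pics/w3c.png',cv2.resize(im[0:220,180:340],None,fx=2.7,fy=2.7,interpolation=cv2.INTER_CUBIC))
E
```

```text
0.165 [ 0.57444079 -0.1206047   0.165     ]
0.169 [ 0.57441721 -0.1208353   0.169     ]
0.1725 [ 0.57439658 -0.12103708  0.1725    ]
0.18 [ 0.57435238 -0.12146946  0.18      ]
```

View pics/w3c.png

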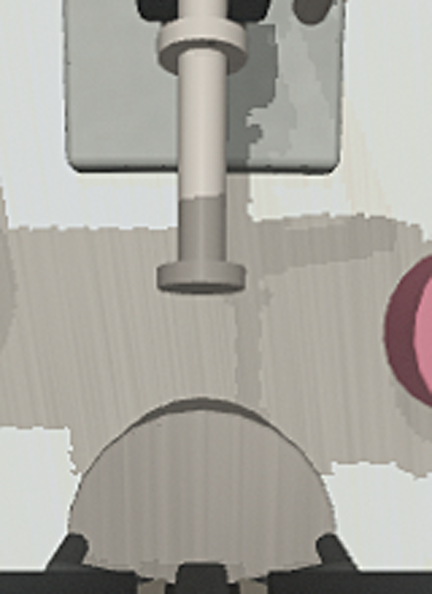

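```bash
python3 -m creep '[[[0.3,2.5,0,0,0,0,-1],[0.6,5,0,0,0,0,-1],[0.8,7,0,0,0,0,-1],[0.9,8.2,0,0,0,0,-1],[0.9,8.2,0,0,0,0,-1]]]' 40
python3 -m creep '[[[0.1,1,0,0,0,0,-1],[0.2,1.8,0,0,0,0,-1],[0.2,1.8,0,0,0,0,-1],[0.2,1.8,0,0,0,0,-1]]]' 40
python3 - <<'E'
from h import *
import cv2
s=arm.observe(); print(s['clock'],s['position'],s['ee_rot'],s['force'])
im=arm.get_image('side'); cv2.imwrite('pics/d4.png',cv2.resize(im[80:230,160:360,::-1],None,fx=4,fy=4))
im=arm.get_image('scene'); cv2.imwrite('pics/s4.png',cv2.resize(im[150:300,160:360,::-1],None,fx=4,fy=4))
E
```

```text
clock: 4.45
position: [0.5761, -0.1117, 0.2259]
ee_rot: [-2.351, -2.084, -0.001]
force: [0.2, 0.8, -1.8]
width: 0.128
clock: 4.85
position: [0.5781, -0.0954, 0.2257]
ee_rot: [2.353, 2.081, -0.0]
force: [-0.7, -0.2, -2.8]
width: 0.123
4.85 [ 0.57808007 -0.09538765  0.22571058] [ 2.35299707e+00  2.08132975e+00 -3.17396563e-04] [-0.73777577 -0.19863772 -2.82039819]
```

View pics/d4.png

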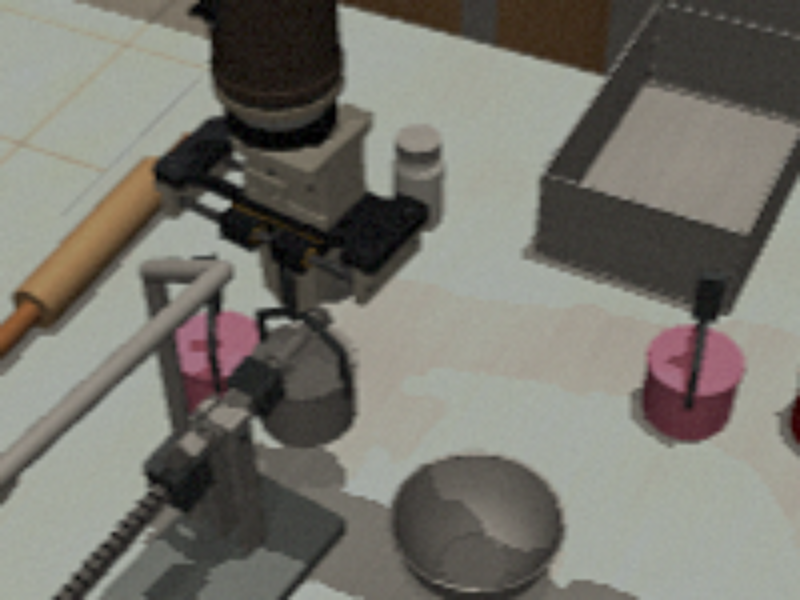

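View pics/s4.png

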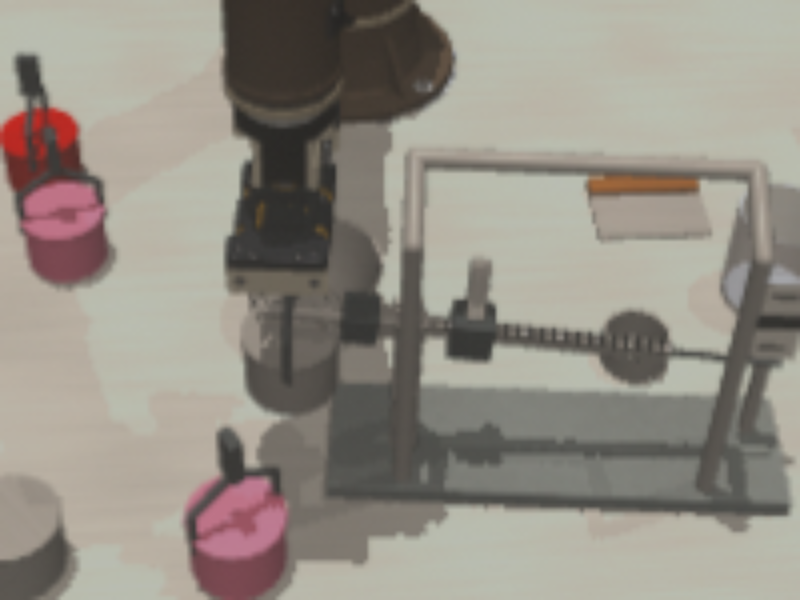

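```bash
python3 -m creep '[[[0,0,-0.8,0,0,0,-1],[0,0,-1.6,0,0,0,-1],[0,0,-2.2,0,0,0,-1],[0,0,-2.8,0,0,0,-1],[0,0,-2.8,0,0,0,-1]]]' 40
python3 -m creep '[[[0,0,-0.3,0,0,0,-1],[0,0,-0.6,0,0,0,-1],[0,0,-0.8,0,0,0,-1],[0,0,-0.8,0,0,0,-1]]]' 40
python3 - <<'E'
from h import *
import cv2
s=arm.observe(); print(s['clock'],s['position'],s['ee_rot'],s['force'])
im=arm.get_image('side'); cv2.imwrite('pics/d5.png',cv2.resize(im[80:230,160:360,::-1],None,fx=4,fy=4))
im=arm.get_image('scene'); cv2.imwrite('pics/s5.png',cv2.resize(im[150:300,160:360,::-1],None,fx=4,fy=4))
E
```

```text
clock: 5.45
position: [0.5776, -0.0953, 0.1967]
ee_rot: [-2.352, -2.081, 0.002]
force: [0.1, -0.9, -1.7]
width: 0.125
clock: 5.85
position: [0.5783, -0.095, 0.1896]
ee_rot: [2.353, 2.081, 0.001]
force: [1.3, 0.1, -1.2]
width: 0.13
5.85 [ 0.57825492 -0.09499678  0.18964191] [2.35290196e+00 2.08149220e+00 5.45054499e-04] [ 1.30681725  0.08609661 -1.22737728]
```

View pics/d5.png

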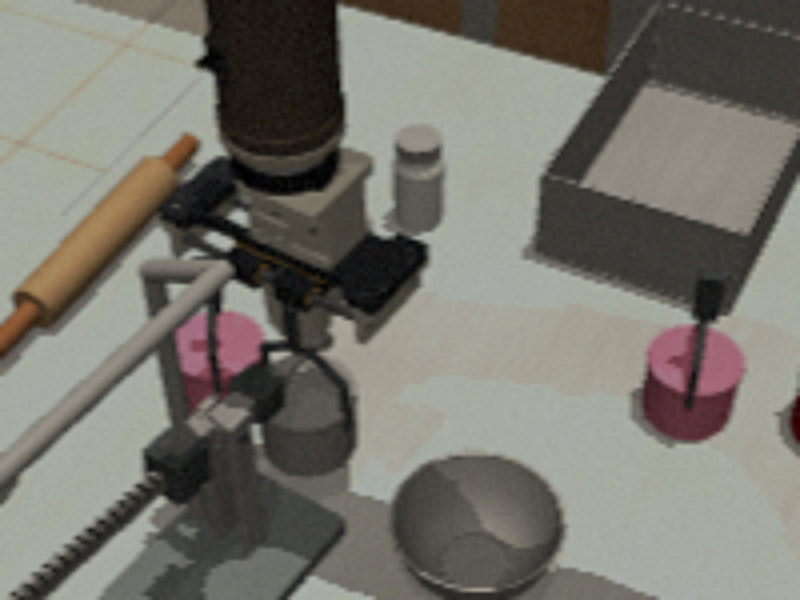

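View pics/s5.png

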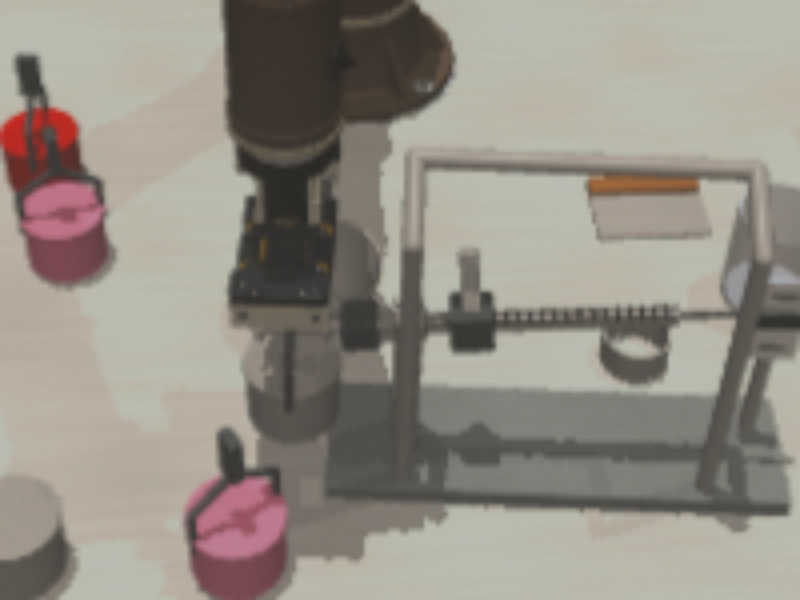

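```bash
python3 -m creep '[[[0,0,-0.2,0,0,0,-1],[0,0,-0.3,0,0,0,-1],[0,0,-0.3,0,0,0,-1],[0,0,-0.3,0,0,0,-1]]]' 20
python3 -m creep '[[[0,0,0,0,0,0,-0.5],[0,0,0,0,0,0,-0.5],[0,0,0,0,0,0,-0.4],[0,0,0,0,0,0,-0.4],[0,0,0,0,0,0,-0.4]]]' 20
python3 - <<'E'
from h import *
import cv2
s=arm.observe(); print(s['clock'],s['position'],s['ee_rot'],s['force'])
im=arm.get_image('side'); cv2.imwrite('pics/d6.png',cv2.resize(im[80:230,160:360,::-1],None,fx=4,fy=4))
im=arm.get_image('scene'); cv2.imwrite('pics/s6.png',cv2.resize(im[150:300,200:400,::-1],None,fx=4,fy=4))
E
```

```text
clock: 6.35
position: [0.5786, -0.095, 0.1887]
ee_rot: [2.352, 2.08, 0.002]
force: [-4.8, -0.5, 14.1]
width: 0.129
clock: 6.85
position: [0.578, -0.0951, 0.1866]
ee_rot: [-2.353, -2.081, 0.0]
force: [-0.4, -0.1, -0.3]
width: 0.304
6.85 [ 0.57798979 -0.09508756  0.1865595 ] [-2.35287531e+00 -2.08132140e+00  2.84992618e-04] [-0.37502569 -0.09674787 -0.31386577]
```

View pics/d6.png

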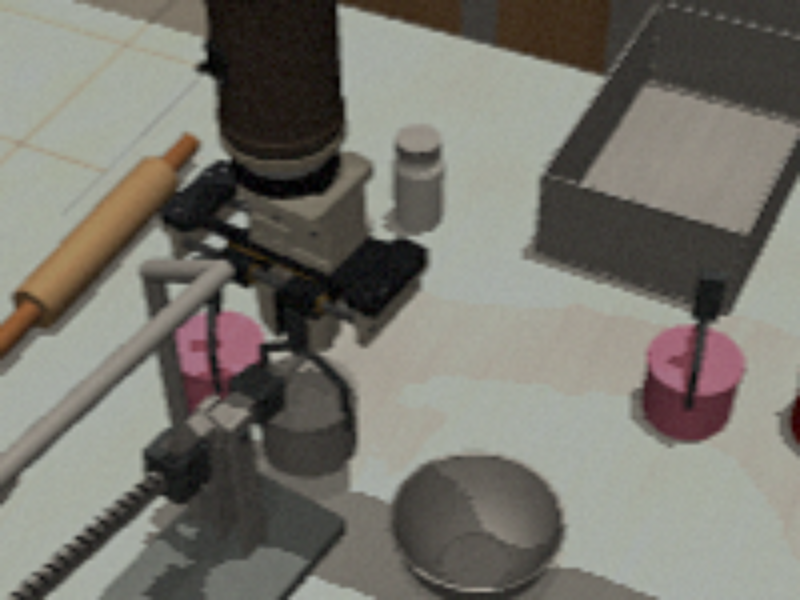

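View pics/s6.png

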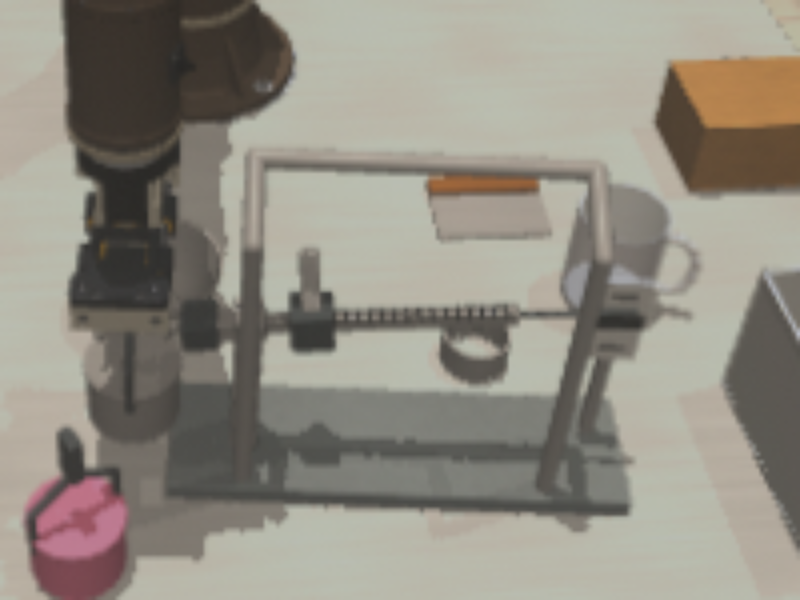

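```bash
python3 -m creep '[[[0,0,1.5,0,0,0,-0.4],[0,0,4,0,0,0,-0.4],[0,0,8,0,0,0,-0.4],[0,0,12,0,0,0,0],[0,0,14,0,0,0,0]]]' 20
python3 -m creep '[[[-4,0,0,0,0,8,0],[-8,0,0,0,0,16,0],[-12,0,0,0,0,24,0],[-14,0,0,0,0,32,0],[-16,0,0,0,0,40,0]]]' 20
python3 - <<'E'
from h import *
import cv2
s=arm.observe(); print(s['clock'],s['position'],s['ee_rot'],s['joints'])
im=arm.get_image('side'); cv2.imwrite('pics/d7f.png',im[:,:,::-1]); cv2.imwrite('pics/d7.png',cv2.resize(im[130:310,110:260,::-1],None,fx=3.3,fy=3.3,interpolation=cv2.INTER_CUBIC))
im=arm.get_image('scene'); cv2.imwrite('pics/s7f.png',im[:,:,::-1]); cv2.imwrite('pics/s7.png',cv2.resize(im[170:310,200:390,::-1],None,fx=4,fy=4,interpolation=cv2.INTER_CUBIC))
E
```

```text
clock: 7.45
position: [0.5791, -0.0949, 0.3305]
ee_rot: [2.351, 2.079, 0.005]
force: [-0.1, 0.4, -0.6]
width: 0.425
clock: 7.95
position: [0.4167, -0.0951, 0.3269]
ee_rot: [1.492, 2.764, -0.001]
force: [-0.2, -0.2, 0.0]
width: 0.5
7.95 [ 0.41671916 -0.09514532  0.32686242] [ 1.49162820e+00  2.76426083e+00 -7.41745389e-04] [ 0.58890323  0.08005447 -0.51852837  1.85233718  0.04292375  1.21966951
  0.63812605]
```

View pics/d7.png

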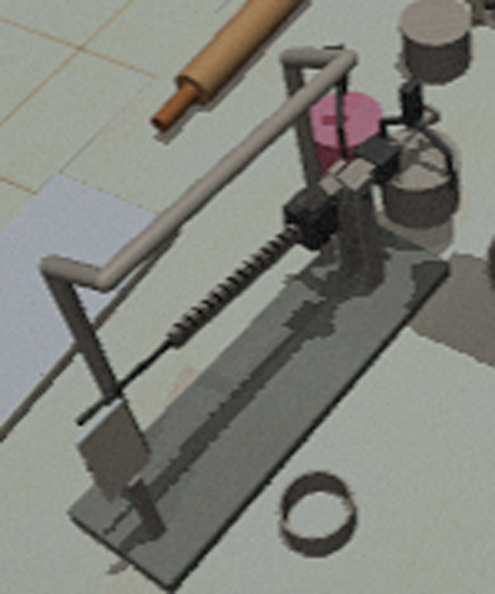

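View pics/s7.png

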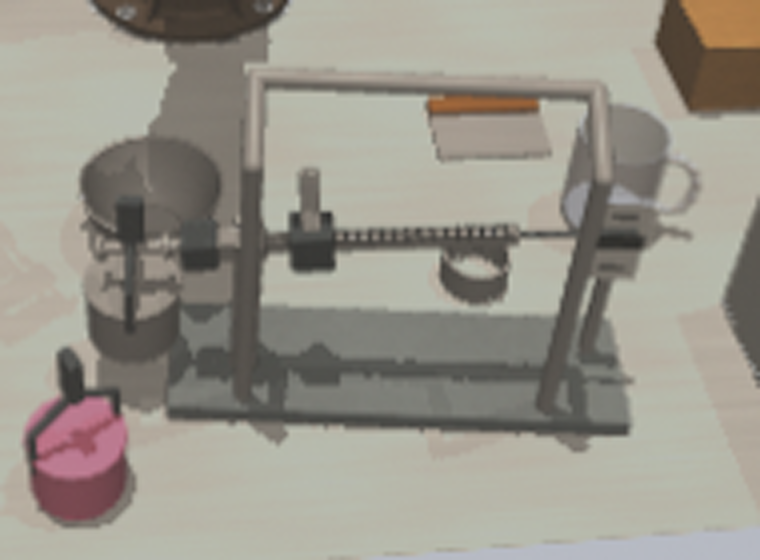

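```bash
cat >> h.py <<'E'
P=[.5924,.00205,-.1223]
def W(L,p=P): return R.from_euler('z',p[2]).apply(np.atleast_2d(L))+[p[0],p[1],0]
def bm(a,y,z=0,x=0): return [x,y*np.cos(a)-z*np.sin(a),.16+y*np.sin(a)+z*np.cos(a)]
E
python3 - <<'E'
from h import *
for a in (0,.05,.1):
    print(a,'tip side',(proj('side',W(bm(a,.315)))[0]-[110,130])*3.3,'scene',(proj('scene',W(bm(a,.315)))[0]-[200,170])*4)
for a in (.05,.1):
  for s in (0,.01,.02):
    y=.04+s
    tip=bm(a,y,.02+.045*np.cos(.61),-.045*np.sin(.61))
    print(a,s,'tabend side',(proj('side',W(tip))[0]-[110,130])*3.3,'scene',(proj('scene',W(tip))[0]-[200,170])*4, 'blk', (proj('scene',W(bm(a,y,.0,.017)))[0]-[200,170])*4)
E
```

```text
0 tip side [ 87.45608067 447.87305591] scene [629.42188953 255.93502171]
0.05 tip side [ 82.13190098 436.96284676] scene [632.8218767  242.62816197]
0.1 tip side [ 77.47672917 424.99382771] scene [635.3012356  229.09576365]
0.05 0 tabend side [336.27386399 178.36835771] scene [295.75217434 171.43270186] blk [296.08277449 258.60528727]
0.05 0.01 tabend side [328.69024941 185.50825783] scene [308.12859252 171.39608987] blk [308.41144788 258.59392343]
0.05 0.02 tabend side [321.01690552 192.73236312] scene [320.51148823 171.35889888] blk [320.74654226 258.58141267]
0.1 0 tabend side [338.26933429 174.70210489] scene [292.17933486 169.70829761] blk [296.03248539 256.90860076]
0.1 0.01 tabend side [330.65871632 181.39017386] scene [304.55633252 169.22090472] blk [308.36530654 256.47186337]
0.1 0.02 tabend side [322.95247071 188.16203102] scene [316.94660449 168.73242164] blk [320.71126915 256.03351015]
```

```bash
cat >> h.py <<'E'
def tabpose(a,y,tilt=38,back=0):
    t=np.radians(tilt)
    Z=np.array([np.sin(t),0,-np.cos(t)]); X=-np.array([np.cos(t),0,np.sin(t)]); Y=np.cross(Z,X)
    M=R.from_euler('z',P[2])*R.from_euler('x',a)
    g=W(bm(a,y,.044,-.018))[0]; Rm=M.as_matrix()@np.column_stack([X,Y,Z])
    return g+Rm[:,2]*(.002-back),Rm
def delta(s,pos,Rm):
    R0=R.from_rotvec(s['ee_rot'])
    return (pos-s['position'])*100, np.degrees((R.from_matrix(Rm)*R0.inv()).as_rotvec())
E
python3 - <<'E'
from h import *
s=arm.observe()
for b in (.14,.12,0):
    p,Rm=tabpose(.1,.0535,38,b); print(b,p,*[x.round(2) for x in delta(s,p,Rm)])
print(Rm.round(2))
E
```

```text
0.14 [0.49484159 0.0523107  0.31732348] [ 7.89 14.76 -0.97] [-15.75 -36.15  46.02]
0.12 [0.5072548  0.05237019 0.301642  ] [ 9.13 14.77 -2.54] [-15.75 -36.15  46.02]
0 [0.58173403 0.05272712 0.20755312] [ 16.58  14.8  -11.94] [-15.75 -36.15  46.02]
[[-0.77  0.12  0.62]
 [ 0.16  0.99  0.  ]
 [-0.61  0.1  -0.78]]
```

```bash
python3 - <<'E'
import cv2
im=cv2.imread('pics/s7f.png'); cv2.imwrite('pics/s7p.png',cv2.resize(im[200:260,310:390],None,fx=9,fy=9,interpolation=cv2.INTER_CUBIC))
E
```

```text
(no output)
```

View pics/s7p.png

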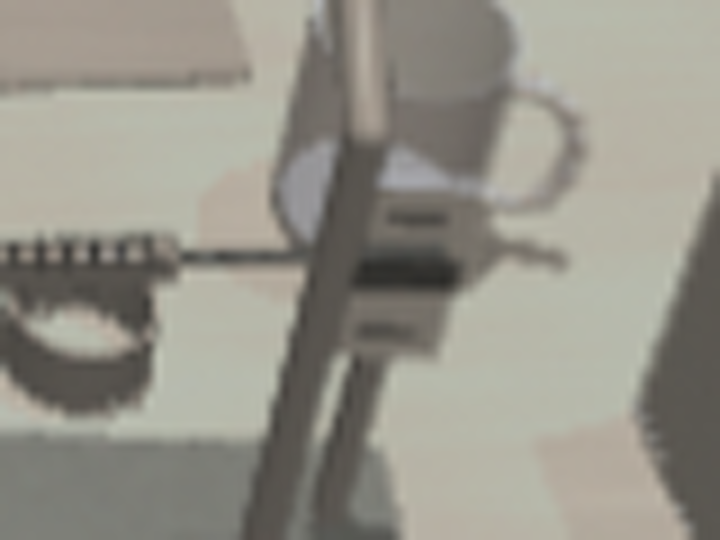

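```bash
python3 - <<'E'
import cv2
im=cv2.imread('pics/s7f.png'); cv2.imwrite('pics/s7q.png',cv2.resize(im[215:245,335:375],None,fx=18,fy=18,interpolation=cv2.INTER_NEAREST))
im=cv2.imread('pics/scene0.png'); cv2.imwrite('pics/s0q.png',cv2.resize(im[215:245,335:375],None,fx=18,fy=18,interpolation=cv2.INTER_NEAREST))
E
```

```text
(no output)
```

View pics/s7q.png

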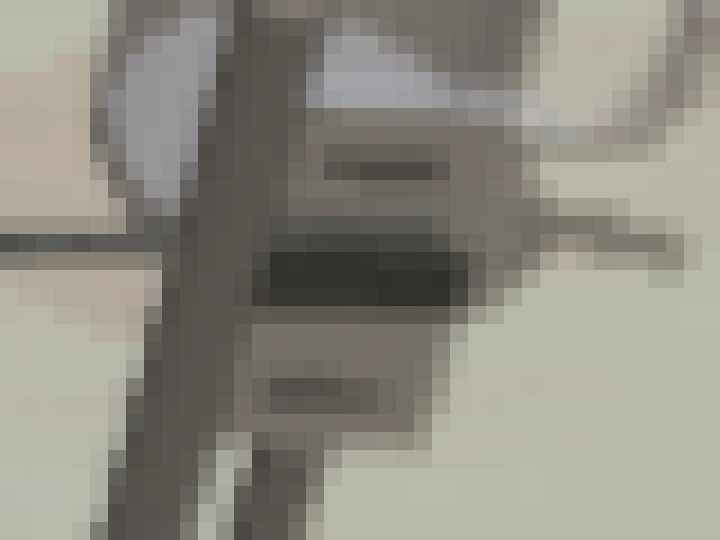

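View pics/s0q.png

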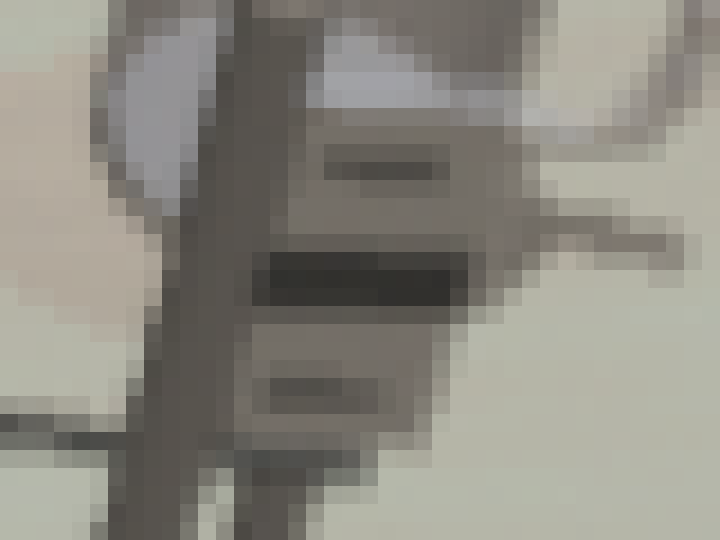

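```bash
python3 -m creep '[[[1,1.9,0,-2,-4.5,5.7,0],[2,3.7,0,-3.9,-9,11.5,0],[3,5.6,0,-5.9,-13.6,17.3,0],[4,7.4,-0.3,-7.9,-18.1,23,0],[5,9.2,-0.5,-9.8,-22.6,28.8,0]]]' 20
python3 - <<'E'
from h import *
s=arm.observe(); print(s['clock'],s['position'],s['joints'].round(2))
for b in (.14,):
    p,Rm=tabpose(.1,.0535,38,b); print(b,p,*[x.round(2) for x in delta(s,p,Rm)])
E
```

```text
clock: 8.55
position: [0.4691, -0.0015, 0.3223]
ee_rot: [0.647, 2.635, 0.054]
force: [0.4, 0.1, -0.3]
width: 0.5
8.55 [ 0.46906117 -0.00151131  0.32228424] [ 0.49 -0.09 -0.64  2.09  0.11  0.71  0.87]
0.14 [0.49484159 0.0523107  0.31732348] [ 2.58  5.38 -0.5 ] [ -6.12 -13.34  17.16]
```

```bash
python3 -m creep '[[[0.9,1.8,-0.2,-2,-4.5,5.7,0],[1.8,3.6,-0.4,-4.1,-8.9,11.4,0],[2.6,5.4,-0.5,-6.1,-13.3,17.2,0],[2.6,5.4,-0.5,-6.1,-13.3,17.2,0],[2.6,5.4,-0.5,-6.1,-13.3,17.2,0]]]' 20
python3 - <<'E'
from h import *
import cv2
s=arm.observe(); print(s['clock'],s['position'],s['joints'].round(2))
for b in (.14,.07,0):
    p,Rm=tabpose(.1,.0535,38,b); print(b,p,*[x.round(2) for x in delta(s,p,Rm)])
im=arm.get_image('wrist'); cv2.imwrite('pics/w8.png',im[:,:,::-1]); np.save('w8.npy',camT('wrist',s))
for y in (.0535,): 
  print(proj('wrist',W([bm(.1,y,.02+.045*np.cos(.61),-.045*np.sin(.61)),bm(.1,y,.02),bm(.1,.0),bm(.1,.15)]),camT('wrist',s)))
E
```

```text
clock: 9.05
position: [0.4941, 0.0507, 0.3167]
ee_rot: [0.202, 2.472, 0.07]
force: [1.3, -0.6, -0.5]
width: 0.5
9.05 [0.49406974 0.05070377 0.31674639] [ 0.45 -0.13 -0.7   2.24  0.23  0.36  0.94]
0.14 [0.49484159 0.0523107  0.31732348] [0.08 0.16 0.06] [-0.09 -0.39  0.33]
0.07 [0.53828781 0.05251891 0.2624383 ] [ 4.42  0.18 -5.43] [-0.09 -0.39  0.33]
0 [0.58173403 0.05272712 0.20755312] [  8.77   0.2  -10.92] [-0.09 -0.39  0.33]
[[257.30523131 192.66327431]
 [257.04037149 181.00914528]
 [212.17620026 168.43985782]
 [337.45146254 167.9458795 ]]
```

View pics/w8.png

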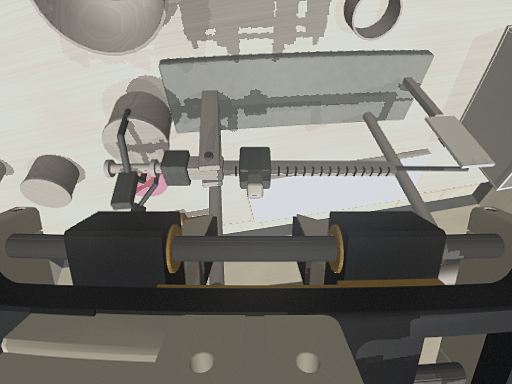

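```bash
python3 -m creep '[[[1.6,0.1,-2,0,0,0,0],[3.2,0.1,-4,0,0,0,0],[4.4,0.1,-5.4,0,0,0,0],[5.6,0.1,-6.9,0,0,0,0],[5.6,0.1,-6.9,0,0,0,0]]]' 8
python3 - <<'E'
from h import *
import cv2
s=arm.observe(); print(s['clock'],s['position'],s['joints'].round(2),s['force'])
for b in (0,):
    p,Rm=tabpose(.1,.0535,38,b); print(b,p,*[x.round(2) for x in delta(s,p,Rm)])
im=arm.get_image('wrist'); cv2.imwrite('pics/w9.png',im[:,:,::-1])
im=arm.get_image('side'); cv2.imwrite('pics/d9.png',cv2.resize(im[100:270,100:310,::-1],None,fx=3.5,fy=3.5))
E
```

```text
clock: 9.6
position: [0.5517, 0.0503, 0.2463]
ee_rot: [0.203, 2.472, 0.069]
force: [-0.5, 0.6, 0.2]
width: 0.501
9.6 [0.5517083  0.05031038 0.24630306] [ 0.47  0.14 -0.82  2.25  1.12  0.33  0.09] [-0.49560899  0.58968801  0.19658497]
0 [0.58173403 0.05272712 0.20755312] [ 3.    0.24 -3.87] [-0.05 -0.39  0.4 ]
```

View pics/w9.png

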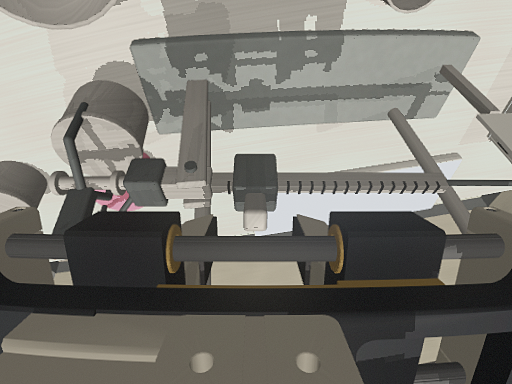

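View pics/d9.png

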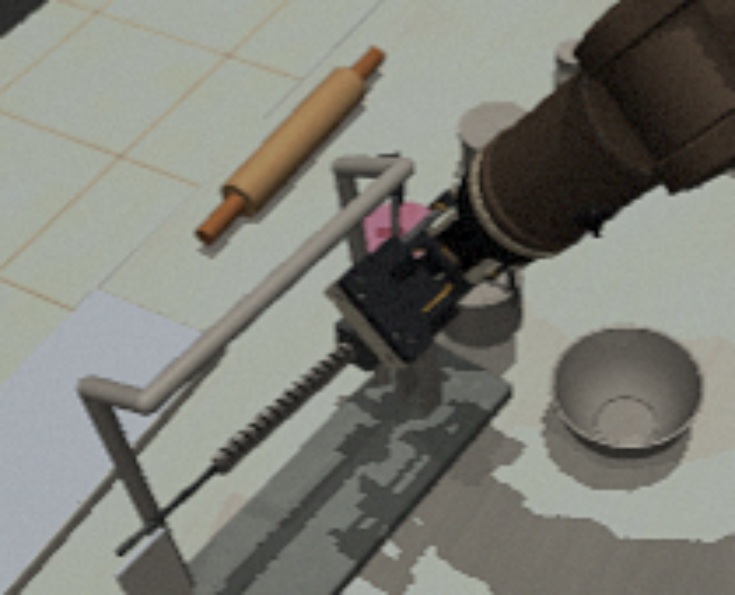

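```bash
python3 -m creep '[[[0.8,0.0,-1,0,0,0,0],[1.6,0.0,-2,0,0,0,0],[2.4,0.0,-3,0,0,0,0],[3,0.0,-3.8,0,0,0,0],[3,0.0,-3.8,0,0,0,0]]]' 8
python3 - <<'E'
from h import *
import cv2
s=arm.observe(); print(s['clock'],s['position'],s['joints'].round(2),s['force'])
im=arm.get_image('wrist'); cv2.imwrite('pics/w10.png',im[:,:,::-1])
im=arm.get_image('side'); cv2.imwrite('pics/d10.png',cv2.resize(im[100:270,100:310,::-1],None,fx=3.5,fy=3.5))
E
```

```text
clock: 10.2
position: [0.5803, 0.0512, 0.2101]
ee_rot: [0.2, 2.47, 0.068]
force: [-0.6, -0.1, 0.0]
width: 0.5
10.2 [0.58026102 0.05123192 0.21008267] [ 0.37  0.25 -0.75  2.25  1.46  0.36 -0.23] [-0.5555285 -0.0987472  0.0411465]
```

View pics/w10.png

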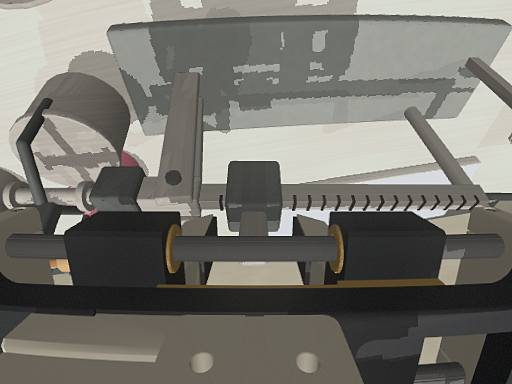

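View pics/d10.png

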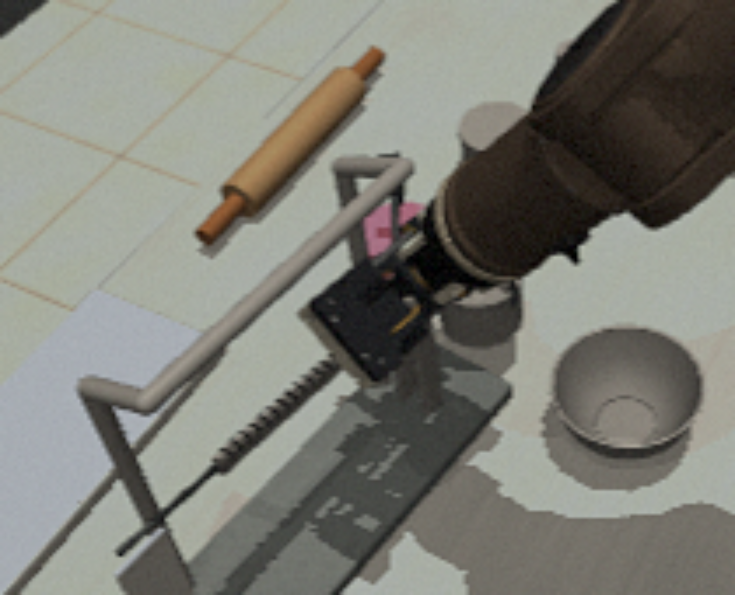

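```bash
python3 -m creep '[[[0,0,0,0,0,0,-1],[0,0,0,0,0,0,-1],[0,0,0,0,0,0,-1],[0,0,0,0,0,0,-1],[0,0,0,0,0,0,-1]]]' 6
python3 -m creep '[[[0,0,0,0,0,0,-1],[0.05,0.4,0.05,0,0,0,-1],[0.1,1,0.1,0,0,0,-1],[0.2,1.6,0.15,0,0,0,-1],[0.25,2,0.2,0,0,0,-1]]]' 6
python3 -c "
from cell import arm
s=arm.observe(); print(s['joints'].round(2),s['force'])"
```

```text
clock: 10.8
position: [0.5801, 0.0517, 0.2099]
ee_rot: [0.197, 2.47, 0.069]
force: [-2.3, -0.3, 2.3]
width: 0.172
clock: 11.3
position: [0.5828, 0.0728, 0.2119]
ee_rot: [0.196, 2.47, 0.07]
force: [-0.8, -1.5, 2.3]
width: 0.176
[ 0.33  0.26 -0.77  2.23  1.44  0.4  -0.24] [-0.8284972  -1.46975443  2.30027464]
```

Gripped (width 0.176, about 16 mm) and sliding with about 1.5 N of friction. I'll carry on.

```bash
python3 -m creep '[[[0.1,0.6,0.05,0,0,0,-1],[0.2,1.4,0.15,0,0,0,-1],[0.3,2.2,0.2,0,0,0,-1],[0.4,3.0,0.3,0,0,0,-1],[0.45,3.6,0.35,0,0,0,-1]]]' 6
python3 -m creep '[[[0.05,0.5,0.05,0,0,0,-1],[0.05,0.5,0.05,0,0,0,-1],[0.05,0.5,0.05,0,0,0,-1]]]' 6
python3 -m creep '[[[0,0,0,0,0,0,-0.4],[0,0,0,0,0,0,-0.4],[0,0,0,0,0,0,-0.4],[0,0,0,0,0,0,-0.4]]]' 6
python3 - <<'E'
from h import *
import cv2
s=arm.observe(); print(s['clock'],s['position'],s['joints'].round(2),s['force'])
im=arm.get_image('side'); cv2.imwrite('pics/d11f.png',im[:,:,::-1]);cv2.imwrite('pics/d11.png',cv2.resize(im[130:310,110:260,::-1],None,fx=3.3,fy=3.3,interpolation=cv2.INTER_CUBIC))
im=arm.get_image('scene'); cv2.imwrite('pics/s11f.png',im[:,:,::-1]);cv2.imwrite('pics/s11.png',cv2.resize(im[170:310,200:390,::-1],None,fx=4,fy=4,interpolation=cv2.INTER_CUBIC))
im=arm.get_image('wrist'); cv2.imwrite('pics/w11.png',im[:,:,::-1])
E
```

```text
clock: 11.8
position: [0.5874, 0.1089, 0.2155]
ee_rot: [0.197, 2.47, 0.07]
force: [1.2, -1.7, 0.4]
width: 0.174
clock: 12.1
position: [0.588, 0.1138, 0.2162]
ee_rot: [0.196, 2.469, 0.071]
force: [4.1, 0.5, 1.1]
width: 0.17
clock: 12.5
position: [0.5873, 0.1128, 0.2155]
ee_rot: [0.197, 2.471, 0.069]
force: [0.6, -0.1, 0.6]
width: 0.299
12.5 [0.58727394 0.11282121 0.21548356] [ 0.25  0.29 -0.8   2.2   1.4   0.49 -0.26] [ 0.62873854 -0.09577274  0.63113943]
```

View pics/d11.png

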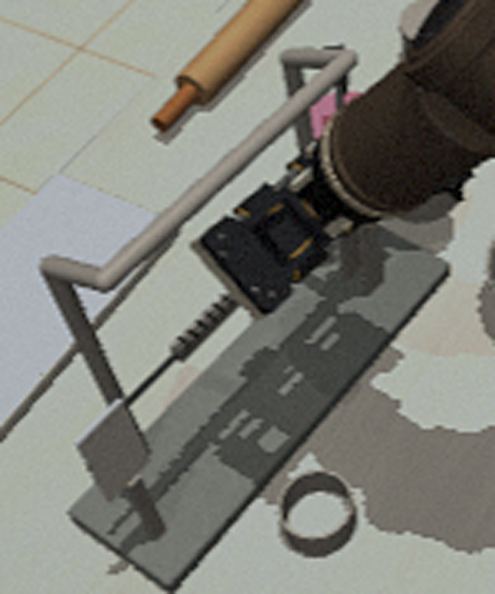

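View pics/s11.png

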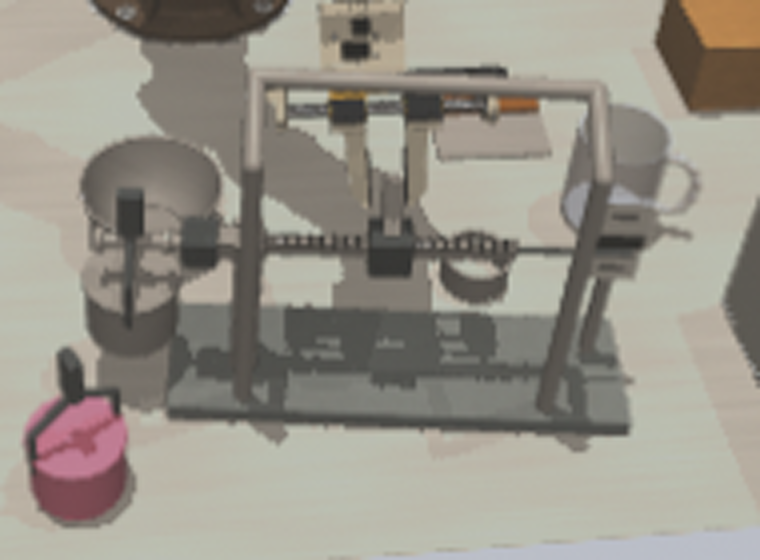

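View pics/w11.png

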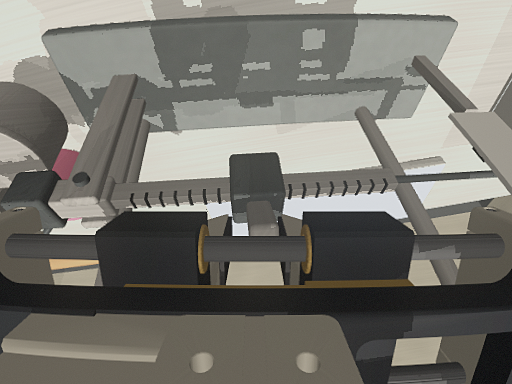

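```bash
python3 -m creep '[[[0,0,0,0,0,0,0],[0,0,0,0,0,0,0],[0,0,0,0,0,0,0],[0,0,0,0,0,0,0],[0,0,0,0,0,0,0]]]' 6
python3 -m creep '[[[0,0,0,0,0,0,0],[0,0,0,0,0,0,0],[0,0,0,0,0,0,0],[0,0,0,0,0,0,0],[0,0,0,0,0,0,0]]]' 6
python3 - <<'E'
from h import *
import cv2
s=arm.observe(); print(s['clock'],s['position'],s['joints'].round(2),s['force'])
im=arm.get_image('scene'); cv2.imwrite('pics/s12f.png',im[:,:,::-1]);cv2.imwrite('pics/s12.png',cv2.resize(im[215:245,270:375,::-1],None,fx=7.5,fy=15,interpolation=cv2.INTER_NEAREST))
im=arm.get_image('wrist'); cv2.imwrite('pics/w12.png',im[:,:,::-1])
for a in (-.1,-.05,0,.05,.1): print(a,[(proj('scene',W(bm(a,y)))[0]-[270,215])*[7.5,15] for y in (.26,.315)])
a=cv2.imread('pics/s7f.png'); b=cv2.imread('pics/scene0.png')
cv2.imwrite('pics/cmp.png',np.vstack([cv2.resize(z[215:245,270:375],None,fx=7,fy=6.5,interpolation=cv2.INTER_NEAREST) for z in (a,im0:=cv2.imread('pics/s12f.png'),b)]))
E
```

```text
clock: 13.15
position: [0.5876, 0.1129, 0.2157]
ee_rot: [0.197, 2.47, 0.069]
force: [-0.5, 0.3, 1.0]
width: 0.499
clock: 13.65
position: [0.5876, 0.1129, 0.2158]
ee_rot: [0.197, 2.47, 0.069]
force: [0.1, 0.0, 0.5]
width: 0.499  File "<stdin>", line 8
SyntaxError: assignment expression cannot be used in a comprehension iterable expression
```

```bash
cat > look.py <<'E'
from h import *
import cv2,sys
k=sys.argv[1]
s=arm.observe(); print(s['clock'],s['position'].round(4),s['joints'].round(2),s['force'].round(1))
for n in ('scene','wrist','side'):
    cv2.imwrite(f'pics/{n}{k}.png',arm.get_image(n)[:,:,::-1])
np.save(f'w{k}.npy',camT('wrist',s))
fs=['pics/s7f.png',f'pics/scene{k}.png','pics/scene0.png']
cv2.imwrite(f'pics/cmp{k}.png',np.vstack([cv2.resize(cv2.imread(z)[215:245,270:375],None,fx=7.5,fy=6.6,interpolation=cv2.INTER_NEAREST) for z in fs]))
for a in (-.1,-.05,0,.05,.1): print(a,proj('scene',W([bm(a,.26),bm(a,.315)])).round(1).tolist())
E
python3 look.py 12
```

```text
13.65 [0.5876 0.1129 0.2158] [ 0.25  0.29 -0.8   2.2   1.4   0.49 -0.26] [0.1 0.  0.5]
-0.1 [[339.0, 238.8], [355.0, 240.4]]
-0.05 [[340.0, 236.2], [356.3, 237.2]]
0 [[340.7, 233.5], [357.4, 234.0]]
0.05 [[341.3, 230.7], [358.2, 230.7]]
0.1 [[341.7, 227.9], [358.8, 227.3]]
```

View pics/cmp12.png

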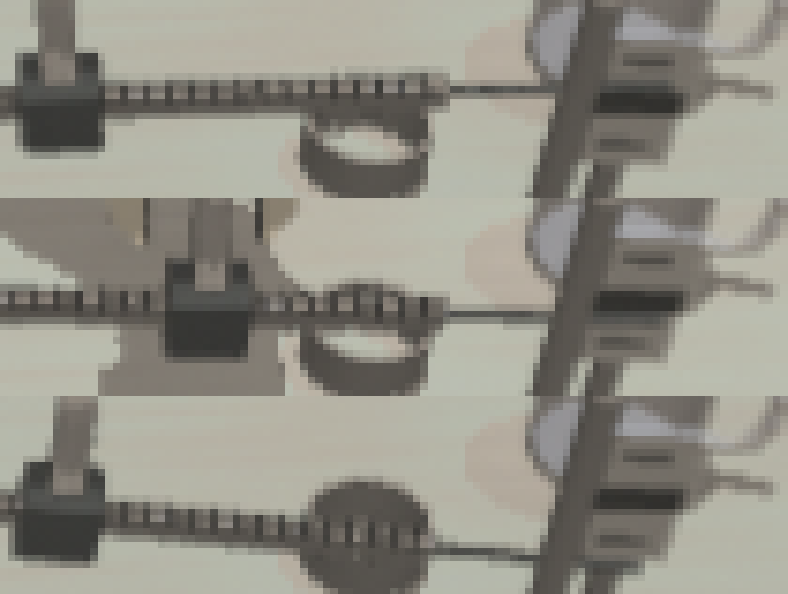

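View pics/wrist12.png

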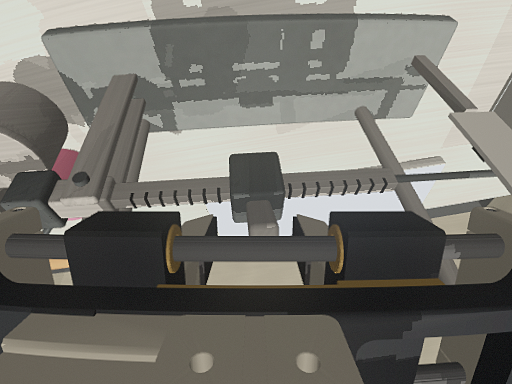

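```bash
cat > ptr.py <<'E'
from h import *
import cv2,sys
def cen(f):
    g=cv2.imread(f).astype(float).sum(2)[222:246,329:341]
    bg=np.percentile(g,80,axis=0); w=np.clip(bg-60-g,0,None)
    v=np.arange(222,246)[:,None]
    # take around darkest row
    out=[]
    for c in range(w.shape[1]):
        i=g[:,c].argmin(); sl=slice(max(i-2,0),i+3); ww=np.clip(bg[c]-g[sl,c],0,None); out.append((ww*v[sl,0]).sum()/ww.sum())
    return np.array(out)
for f in sys.argv[1:]:
    o=cen(f); m=np.median(o)
    # model: mean px of line at same columns as function of a
    def mod(a):
        q=proj('scene',W([bm(a,y) for y in np.linspace(.19,.315,60)])); return np.interp(np.arange(329,341),q[:,0],q[:,1])
    from scipy.optimize import minimize_scalar
    r=minimize_scalar(lambda a:np.abs(mod(a)-o).sum(),bounds=(-.14,.14),method='bounded')
    print(f,o.round(2),'a=',round(r.x,4),'res',r.fun/12)
E
python3 ptr.py pics/s7f.png pics/scene12.png pics/scene0.png
```

```text
pics/s7f.png [228.83 228.18 228.17 228.05 228.04 228.02 228.11 228.14 228.11 228.12
 228.1  228.1 ] a= 0.1 res 0.14574114492588328
pics/scene12.png [231.82 232.1  232.11 232.13 232.13 232.11 232.04 231.99 232.25 232.24
 232.24 232.27] a= 0.0216 res 0.06042093635306619
pics/scene0.png [237.75 237.81 238.06 238.06 238.11 238.13 238.36 238.42 238.43 238.72
 238.81 239.08] a= -0.0991 res 0.06738508745738396
```

```bash
python3 - <<'E'
from h import *
s=arm.observe(); print(s['position'])
p,Rm=tabpose(0,.1188); print(p,*[x.round(2) for x in delta(s,p,Rm)])
p,Rm=tabpose(0.1,.1149); print(p,*[x.round(2) for x in delta(s,p,Rm)])
E
```

```text
[0.58756349 0.1128881  0.21571713]
[0.59024962 0.12200834 0.20242398] [ 0.27  0.91 -1.33] [-5.66  0.43  0.16]
[0.58918712 0.11336405 0.21368289] [ 0.16  0.05 -0.2 ] [ 0.02 -0.28  0.15]
```

```bash
python3 -m creep '[[[0.1,0.5,-0.6,-3,0,0,0],[0.1,0.9,-1.2,-5.7,0,0,0],[0.1,0.9,-1.2,-5.7,0,0,0],[0.1,0.9,-1.2,-5.7,0,0,0]]]' 6
python3 -m creep '[[[0,0,0,0,0,0,-1],[0,0,0,0,0,0,-1],[0,0,0,0,0,0,-1],[0,0,0,0,0,0,-1],[0,0,0,0,0,0,-1]]]' 6
python3 -m creep '[[[0,0,0,0,0,0,-1],[0,0,0,0,0,0,-1]]]' 6
python3 - <<'E'
from h import *
s=arm.observe(); print(s['position'],s['force'])
p,Rm=tabpose(0,.1188); print(p,*[x.round(2) for x in delta(s,p,Rm)])
E
```

```text
clock: 14.2
position: [0.5884, 0.1224, 0.2035]
ee_rot: [0.154, 2.467, -0.052]
force: [-0.5, -0.8, 0.1]
width: 0.501
clock: 14.7
position: [0.5886, 0.1211, 0.2037]
ee_rot: [0.156, 2.467, -0.054]
force: [0.7, -1.8, -2.9]
width: 0.176
clock: 14.9
position: [0.5887, 0.1215, 0.2037]
ee_rot: [0.155, 2.467, -0.054]
force: [1.9, -2.1, -1.8]
width: 0.176
[0.58867824 0.12151178 0.20366029] [ 1.87596773 -2.085427   -1.80149458]
[0.59024962 0.12200834 0.20242398] [ 0.16  0.05 -0.12] [0.05 0.43 0.18]
```

Gripped 0.5 mm short in y, the same offset as before, as intended. Next I release, let it settle and check.

```bash
python3 -m creep '[[[0,0,0,0,0,0,-0.4],[0,0,0,0,0,0,-0.2],[0,0,0,0,0,0,0],[0,0,0,0,0,0,0],[0,0,0,0,0,0,0]]]' 6
python3 -m creep '[[[0,0,0,0,0,0,0],[0,0,0,0,0,0,0],[0,0,0,0,0,0,0],[0,0,0,0,0,0,0],[0,0,0,0,0,0,0]]]' 6
python3 -m creep '[[[0,0,0,0,0,0,0],[0,0,0,0,0,0,0],[0,0,0,0,0,0,0],[0,0,0,0,0,0,0],[0,0,0,0,0,0,0]]]' 6
python3 look.py 13; python3 ptr.py pics/scene13.png
```

```text
clock: 15.4
position: [0.5886, 0.1221, 0.2038]
ee_rot: [0.154, 2.467, -0.053]
force: [0.6, -0.0, -0.9]
width: 0.494
clock: 15.9
position: [0.5886, 0.1219, 0.2038]
ee_rot: [0.154, 2.467, -0.053]
force: [0.0, 0.4, 1.1]
width: 0.499
clock: 16.4
position: [0.5886, 0.1219, 0.2038]
ee_rot: [0.154, 2.467, -0.053]
force: [0.2, -0.5, 0.5]
width: 0.504
16.4 [0.5886 0.1219 0.2038] [ 0.15  0.34 -0.8   2.19  1.42  0.64 -0.29] [ 0.2 -0.5  0.5]
-0.1 [[339.0, 238.8], [355.0, 240.4]]
-0.05 [[340.0, 236.2], [356.3, 237.2]]
0 [[340.7, 233.5], [357.4, 234.0]]
0.05 [[341.3, 230.7], [358.2, 230.7]]
0.1 [[341.7, 227.9], [358.8, 227.3]]
pics/scene13.png [232.66 233.07 233.06 233.06 233.07 233.08 233.08 233.04 233.05 232.97
 232.96 233.02] a= 0.0052 res 0.11756791897533247
```

View pics/cmp13.png

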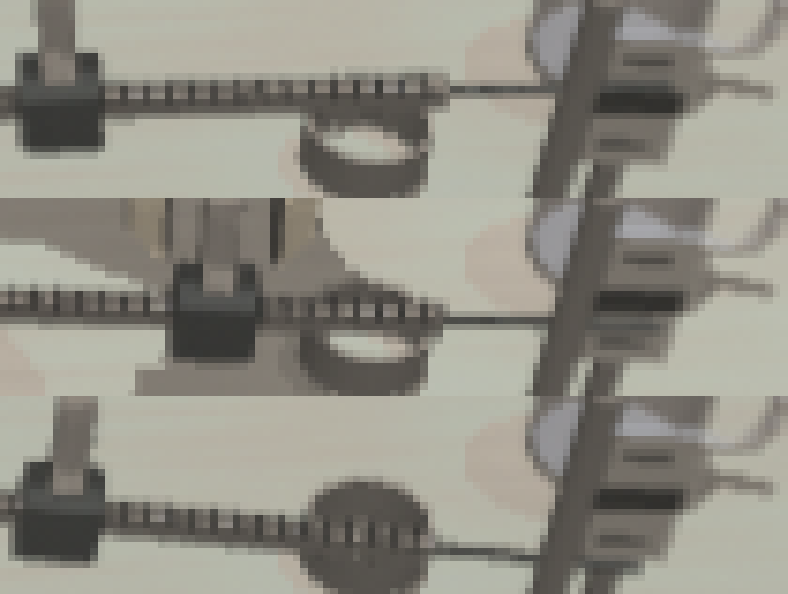

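View pics/wrist13.png

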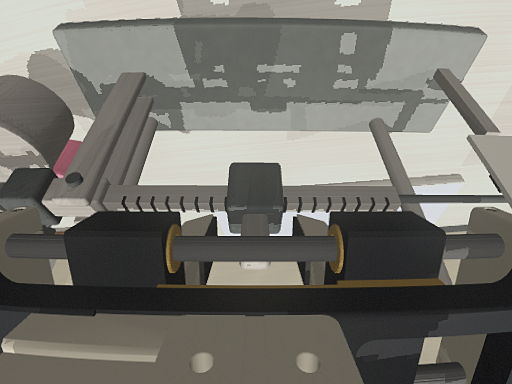

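```bash
python3 -m creep '[[[0,0,0,0,0,0,-1],[0,0,0,0,0,0,-1],[0,0,0,0,0,0,-1],[0,0,0,0,0,0,-1],[0,0,0,0,0,0,-1]]]' 6
python3 -m creep '[[[0,0,0,0,0,0,-1],[0,0.1,0,0,0,0,-1],[0,0.1,0,0,0,0,-1],[0,0.1,0,0,0,0,-1],[0,0.1,0,0,0,0,-1]]]' 6
python3 -m creep '[[[0,0,0,0,0,0,-0.4],[0,0,0,0,0,0,-0.2],[0,0,0,0,0,0,0],[0,0,0,0,0,0,0],[0,0,0,0,0,0,0]]]' 6
python3 -m creep '[[[0,0,0,0,0,0,0],[0,0,0,0,0,0,0],[0,0,0,0,0,0,0],[0,0,0,0,0,0,0],[0,0,0,0,0,0,0]]]' 6
python3 -m creep '[[[0,0,0,0,0,0,0],[0,0,0,0,0,0,0],[0,0,0,0,0,0,0],[0,0,0,0,0,0,0],[0,0,0,0,0,0,0]]]' 6
python3 look.py 14; python3 ptr.py pics/scene14.png
```

```text
clock: 17.05
position: [0.5886, 0.1219, 0.2037]
ee_rot: [0.154, 2.467, -0.053]
force: [-0.2, -0.4, -0.2]
width: 0.172
clock: 17.55
position: [0.5887, 0.1226, 0.2037]
ee_rot: [0.155, 2.467, -0.054]
force: [0.3, -1.0, -0.7]
width: 0.172
clock: 18.05
position: [0.5886, 0.123, 0.2037]
ee_rot: [0.154, 2.467, -0.053]
force: [-0.2, -1.0, 0.0]
width: 0.495
clock: 18.55
position: [0.5886, 0.1229, 0.2037]
ee_rot: [0.154, 2.467, -0.053]
force: [0.6, -0.0, 0.2]
width: 0.499
clock: 19.05
position: [0.5886, 0.1229, 0.2037]
ee_rot: [0.154, 2.467, -0.053]
force: [-1.3, 0.6, 0.3]
width: 0.501
19.05 [0.5886 0.1229 0.2037] [ 0.14  0.34 -0.8   2.19  1.42  0.65 -0.29] [-1.3  0.6  0.3]
-0.1 [[339.0, 238.8], [355.0, 240.4]]
-0.05 [[340.0, 236.2], [356.3, 237.2]]
0 [[340.7, 233.5], [357.4, 234.0]]
0.05 [[341.3, 230.7], [358.2, 230.7]]
0.1 [[341.7, 227.9], [358.8, 227.3]]
pics/scene14.png [232.66 233.07 233.06 233.1  233.12 233.12 233.1  233.05 233.06 233.23
 233.23 233.25] a= 0.0033 res 0.07315524361418824
```

```bash
python3 -m creep '[[[-0.6,0.1,0.8,0,0,0,0],[-1.8,0.2,2.4,0,0,0,0],[-3.7,0.4,4.7,0,0,0,0],[-6.1,0.7,7.9,0,0,0,0],[-8.6,1,11,0,0,0,0]]]' 6
python3 -m creep '[[[-2,-1,1,0,0,0,0],[-4,-3,2,0,0,0,0],[-6,-6,2,0,0,0,0],[-6,-6,2,0,0,0,0],[-6,-6,2,0,0,0,0]]]' 6
python3 -m creep '[[[0,0,0,0,0,0,0],[0,0,0,0,0,0,0],[0,0,0,0,0,0,0],[0,0,0,0,0,0,0],[0,0,0,0,0,0,0]]]' 6
python3 look.py 15; python3 ptr.py pics/scene15.png
python3 - <<'E'
import cv2,numpy as np
cv2.imwrite('pics/side15c.png',np.hstack([cv2.resize(cv2.imread(f)[200:280,120:190],None,fx=3.7,fy=7,interpolation=cv2.INTER_CUBIC) for f in('pics/d7f.png','pics/side15.png','pics/side0.png')]))
cv2.imwrite('pics/sc15c.png',cv2.resize(cv2.imread('pics/scene15.png')[170:310,200:390],None,fx=4,fy=4,interpolation=cv2.INTER_CUBIC))
E
```

```text
clock: 19.7
position: [0.5016, 0.1333, 0.3141]
ee_rot: [0.154, 2.468, -0.053]
force: [0.7, -1.0, 1.1]
width: 0.496
clock: 20.2
position: [0.4423, 0.0725, 0.3342]
ee_rot: [0.155, 2.465, -0.054]
force: [0.4, 1.0, -0.2]
width: 0.499
clock: 20.7
position: [0.4427, 0.0731, 0.3335]
ee_rot: [0.154, 2.467, -0.053]
force: [-0.7, 0.4, 0.2]
width: 0.5
20.7 [0.4427 0.0731 0.3335] [ 0.28 -0.24 -0.69  2.27  0.38  0.51  0.72] [-0.7  0.4  0.2]
-0.1 [[339.0, 238.8], [355.0, 240.4]]
-0.05 [[340.0, 236.2], [356.3, 237.2]]
0 [[340.7, 233.5], [357.4, 234.0]]
0.05 [[341.3, 230.7], [358.2, 230.7]]
0.1 [[341.7, 227.9], [358.8, 227.3]]
pics/scene15.png [232.66 233.07 233.07 233.1  233.13 233.11 233.1  233.04 233.07 233.24
 233.22 233.27] a= 0.0032 res 0.07428475057010075
```

View pics/side15c.png

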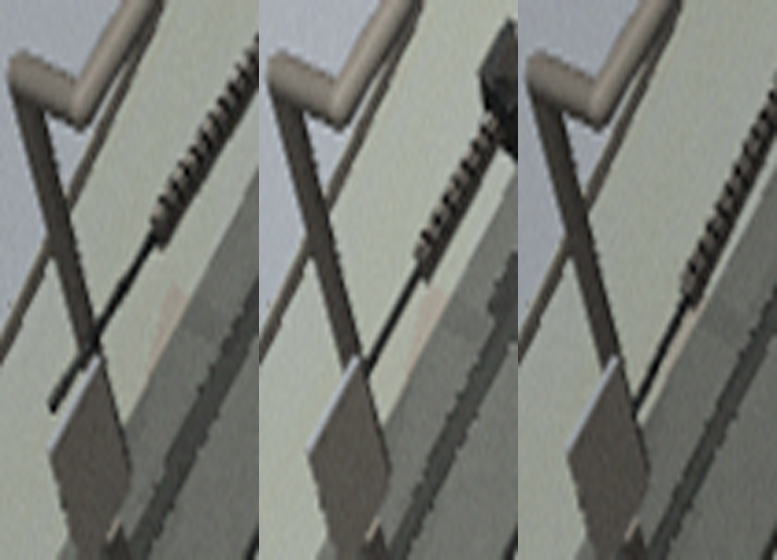

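View pics/sc15c.png

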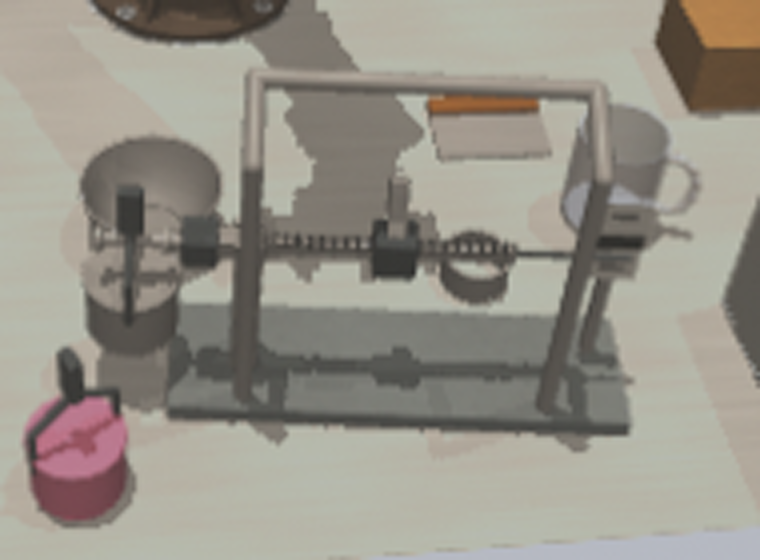

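View pics/side15.png

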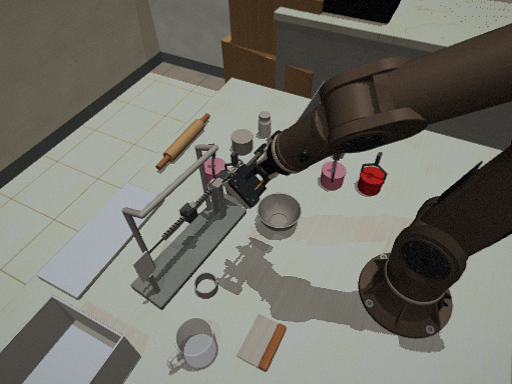

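View pics/wrist15.png

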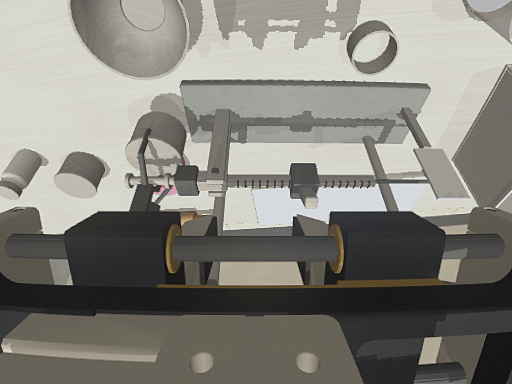

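```bash
python3 -c "
from cell import arm
print(arm.sign_off())"
```

```text
the job is handed in; nothing more can be done
None
```

The tin hangs by its bail on the hanging bar, and the pointer rests at the centre mark to within what I could measure. I handed the job in at about 21 s, with the gripper withdrawn and clear of everything.

- **Tin:** I lifted the grey tin by its tab, passed the free end of the bar through the bail's window and lowered it onto the seat. The jaws then opened and withdrew.
- **Poise:** I came in from the robot's side under the guard bar and slid the poise outwards about 62 mm. Two finer corrections of about 4 mm and 1 mm followed, with the gripper opened and the beam left to settle before each check.
- **Pointer:** With the gripper withdrawn, the scene camera, checked against both stops, puts the tilt at about +0.003 rad (about 1 mm at the tip). A coarser reading by eye from the side camera gives about -0.01 rad. The two differ, but each is within its reading error and both lie inside the black band (±0.024 rad). The pointer tip is hidden by the plate in the side view, so that reading used the end of the notched beam instead.
- **Other objects:** The bystanders and the pink and red look-alikes appear where they were in the last pictures.
- **Forces:** The largest force I saw was about 15 N, when the tin was set down.

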